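# Set the square on the crate lid for labelling

## Robot

A 6-joint arm with a two-finger parallel gripper is mounted at the origin on the work surface. World frame = base frame: x ahead of the robot, y to its left, z up, the work surface at z = 0. Lengths are in mm, angles in rad, forces in N, time in s.
With the tool pointing down it reaches from about 350 to 925 mm from the base axis. Payload 6.4 kg.
Tool frame: the origin (TCP) lies at the very end of the fingers, on their centre line; the grasp point (between the pads) lies 19 mm behind it; z points along the fingers, y is the line along which they close (so a half turn about z gives the same grasp; the last joint's range is limited). The gripper opens to 94 mm and grips with 3 to 60 N. Pads are 16 mm wide; open, the fingers measure 119 mm over their backs; the gripper's body (75 mm by 177 mm) begins 78 mm behind the grasp point.
Start: joints at [1.09, 0.245, 1.558, -0, 1.339, -0.174], TCP at [196.303, 619.66, 205.455] pointing down, gripper open.
Joint ranges: [-3.13, 3.13], [-1.02, 2.26], [0.13, 2.54], [-0.95, 4.09], [0.21, 2.88], [-2.74, 2.74]. Speed limits (rad/s): [2.57, 2.57, 3.14, 3.14, 3.14, 3.14].

## Interface

Orientations are given as a 3x3 rotation matrix whose columns are the frame's x, y, z axes.
In Python, from cell import env gives the robot as it stands. The module is installed in compiled form; this text tells all that it offers.
- The arm moves only by the tool apply_moves, never from a script. Its argument "deltas" is a list of rows, each an object of numbers: "dx", "dy", "dz": the shift along the tool's x, y, z in units of 25 mm (1.0 is 25 mm); "twist": the turn about the tool's z in units of 60 degrees (1.0 is 60 degrees); "claw": the opening, from 0 (shut) to 1 (fully open). A call has exactly 8 rows; each row shifts and turns the commanded pose from where the row before left it, along the tool's axes as they then stand; what a row does not reach is not made up. A row lasts 1/12 s, in which the tool goes at most 41.7 mm and 7.16 degrees, less where a joint would pass 70% of its speed; a pose out of reach is approached as far as the arm can. A call with a number of a shift or a turn outside -1 to 1 is refused whole. A call with a gripper value outside its range is refused whole. The fingers move at their own pace and stop on an object; the grip force is fixed at half the most. Time passes only in rows, so rows that do not move let the fingers close, or fill a call up. It gives the time, the measured TCP pose, the force, the opening and the grip force at its end, in the units of the state.
- env.get_state(): the state, without advancing time (a new reading comes with each control period).
- env.grab_frame(name): name is "scene" or "top" or "wrist"; returns the picture (400x640x3 uint8, blue, green, red); there is no depth.
- env.get_calibration(name): a dict with "fx", "fy", "cx", "cy" (pixels), "cam_to_world" (4x4, takes a point from camera to world coordinates). Camera axes: x right, y up, looking along -z (the intrinsics and any distortion apply to the point x, -y, -z); pixel columns grow to the right and rows downward; lengths in mm; the calibration is good to about 2 mm. The wrist camera is an equidistant fisheye: a pixel r from the principal point sees the ray r / f radians off the axis. A picture is of the moment at which its call begins: read the wrist's pose just before it. get_calibration takes no time and is no camera call; for the wrist camera it gives the pose at the moment of the call.
- env.sign_off(): hands the job in; it is judged then, once.
Trained networks look in the newest picture that a camera, given by its name, has taken for a name from the list of things; names that differ only in an ending like _2 or _b are one class to them, and where a whole thing is asked for, a point or a joint stands for the part that bears it (a point fixed in the world has none). Each returns a list of dicts, best first, with "conf" (0 to 1); they miss things now and then, are a little off and sometimes report something else, mostly with a low value. They report only what shows in the picture. A call takes as long as a camera call. They do not tell look-alikes from the thing itself.
- env.find_in(camera, label): "at" ([x, y, z] in mm, in world coordinates, good to about 4 mm: the middle of the surface that is visible of it).
- env.mark_of(camera, label): "at" ([x, y, z] in mm, in world coordinates, good to about 4 mm: a listed point, or the origin of a listed thing).
The state is a dict: "time_s": time; "joint_pos": joint angles; "joint_velocities": joint speeds; "joint_efforts": joint torques, N m; "ee_pos": TCP position; "ee_rot": TCP orientation; "contact_force": force on the tool from outside, world axes, zero at the start; "wrist_torque": the same for the moment, N m; "width": finger opening in mm; "grip_force": force on a finger pad.
Only numpy, scipy, OpenCV 4.12 (cv2) and the standard library are available. Lean on these libraries where they do the work, as an engineer would, in place of code of your own. Each camera call takes 0.05 s, during which the arm holds its last target. There are 200 camera calls.

## Task

Get the plywood crate lid ready for its address label: first turn the label feed dial on the grey box fully anticlockwise to its stop, then lift the steel weight off the lid and stand it upright on the pan of the scale. Then lay the square so that the whole length of its steel stock sits flush along the lid's long edge on the robot's side, flat on the bench, with its blade across the top of the lid. Set both down gently, never dropping them; the label roll stays where it is on the lid, and leave everything else on the bench where it is too.

Things in the scene. Friction and masses are not known exactly. Their poses are not given: they have to be found in the camera images.
- lid: Fixed plywood board on the bench, 140 (x) x 260 (y) x 15 mm thick, turned up to 0.3 rad. Origin: centre of its underside; x points away from the robot, so the long robot-side edge is the upright face x = -70 mm. Low clamps (44 mm high) hold both short ends: they stand at |y| 133 to 167, |x| under 23 mm, and reach over the lid's ends to |y| = 114 mm.
- square: Loose L-shaped square, about 0.5 kg, flat on the bench. Origin: centre of the stock's underside. Stock: dark steel bar 24 (x) x 120 (y) x 20 mm high. Blade: aluminium strip along +x from the stock to x = 162 mm, 36 mm wide, centred at y = 42, 17.5 to 20.5 mm high (clears the lid by 2.5). Grip: black rib on the stock, 12 mm thick (x), y = -50 to 30, 20 to 46 mm high: pinch it across x.
- square_face_a (a point): Point on the stock's blade-side face (x = +12 mm), the face to be laid flush; at the blade end, 8 mm up (square frame: 12, 60, 8 mm). The square's centre of mass lies near x = 7, y = 3 mm.
- square_face_b (a point): Point on the same blade-side face, at the stock's other end (square frame: 12, -60, 8 mm).
- weight: Loose steel scale weight of about 0.5 kg, standing on the lid: cylinder 40 mm across and 46 mm high, a narrow neck, and a round grip knob 26 mm across from 58 to 72 mm height. Origin at the centre of its underside.
- scale: Fixed bench scale, 170 (x) x 160 (y) mm, dark display strip on its robot side; its square aluminium pan is flat, without rim. Origin at the centre of its underside, x away from the robot.
- pan (a point): Centre of the top face of the scale's pan, 61 mm above the bench; the pan measures 145 (scale x) x 150 (scale y) mm.
- feedbox: Fixed grey control box of the label feed, 120 x 120 x 70 mm high, with the dial in the middle of its top. Origin at the centre of its underside.
- dial (a joint): Angle of the feed dial (upright axis, black bar grip): 0 at its anticlockwise end stop (off), growing as the bar turns clockwise seen from above; starts at 0.6 to 1.7. At 0 the bar lies along the box's x axis. It turns with light friction and stays where it is left.
- dial_grip (a point): On the dial's axis at the height to grip it. It lies 107 mm above the bench; the bar is 61 mm long, 14 mm wide, and stands from 82 to 114 mm above the bench.
- labelroll: Bystander: loose white roll of labels lying flat on the lid, 70 mm across, 40 mm high. Origin at the centre of its underside. It stands on one half of the lid (y above 50 or below -50 mm), the weight on the other.
- carton: Bystander: closed cardboard box 100 x 75 x 55 mm. Origin under its centre.
- tape: Bystander: roll of brown tape lying flat, 80 mm across, 48 mm high. Origin under its centre.
- tapemeasure: Bystander: grey tape measure, 70 x 40 x 65 mm high, behind the lid. Origin under its centre.
- spray: Bystander: white bottle 64 mm across, 170 mm high, behind the lid. Origin under its centre.
- wrench: Bystander: steel wrench, 180 mm long, lying flat behind the control box.
- cup: Bystander: white plastic cup, 76 mm across, 95 mm high, at the left. Origin under its centre.
Things that resemble listed ones, but are neither listed nor needed, are in the scene too. What is shaped like the square but green is not meant. There is more than one size of the weight; the one meant has the size given above.

How it is judged:
By the outcome, as a careful person would: the job done as asked, in the order asked, and still so for the second after the job is handed in, with the robot touching nothing.
It also fails if it takes over 67 s, if anything falls off the work surface, if the arm or the gripper's body presses on something with over 40 N, if the wrist force passes 120 N, or if a joint passes its speed limit or range.

## Working session

There is one attempt and no reset: what is moved stays moved. The work goes in short steps, Python scripts to look and compute and a tool call to move; the robot and the scene stay as the last step left them, time stands still between calls to the robot, and variables do not carry over. Pictures are saved under pics/ and viewed, at most 10 in all, crops included, and the job is handed in when it is done.

Besides the shell and the picture viewer there is one more tool, called after "Emit:" by a JSON object that holds its "fn" and its "kwargs". apply_moves: Moves the arm, as the interface text tells. Its arguments: {"type":"object","properties":{"deltas":{"type":"array"}},"required":["deltas"]}

```bash
mkdir -p pics
python3 - <<'E'
from cell import env
import cv2,numpy as np
np.set_printoptions(precision=3,suppress=True)
for n in ("scene","top"):
    cv2.imwrite(f"pics/{n}0.png",env.grab_frame(n))
    c=env.get_calibration(n); print(n,{k:(np.array(v).tolist()) for k,v in c.items()})
for l in ("square","square_face_a","square_face_b","weight","pan","feedbox","dial_grip","labelroll","lid","scale"):
    print(l,[(np.round(d["at"]),round(d["conf"],2)) for d in env.mark_of("top",l)][:4])
print(env.get_state())
E
```

```text
scene {'fx': 394.2389856504009, 'fy': 394.2389856504009, 'cx': 328.364026078174, 'cy': 192.17098327394254, 'cam_to_world': [[0.24410970135928456, -0.619527961625944, 0.7460533214629392, 1267.193016852007], [0.9697216314400187, 0.1503137916620389, -0.1924726514429768, -144.94861717621396], [0.007100085886055826, 0.7704484854938609, 0.6374627204634218, 819.9450564364691], [0.0, 0.0, 0.0, 1.0]]}
top {'fx': 507.6377863236074, 'fy': 507.6377863236074, 'cx': 324.49603615616513, 'cy': 210.58856131783256, 'cam_to_world': [[0.003331021013530548, 0.983732052913333, -0.17961111427171272, 192.07371946332142], [-0.9999728733545173, 0.002096831480095242, -0.007060867712553888, 36.24884679480952], [-0.006569387651640193, 0.1796297619234154, 0.9837123521524062, 1540.0310029376192], [0.0, 0.0, 0.0, 1.0]]}
square [(array([ 340., -432.,    2.]), 0.79), (array([ 126., -289.,    2.]), 0.64), (array([ 416., -319.,   -3.]), 0.6)]
square_face_a [(array([ 407., -439.,    8.]), 0.97), (array([ 478., -324.,    3.]), 0.95), (array([ 287., -463.,   10.]), 0.8), (array([ 146., -351.,   10.]), 0.57)]
square_face_b
[... 447 characters left out ...]
)]
lid [(array([609.,   2.,  -2.]), 0.94)]
scale [(array([566., 358.,  -3.]), 0.68), (array([360., 493.,  -1.]), 0.47), (array([565.,  60.,  15.]), 0.31)]
{'time_s': 0.6, 'joint_pos': array([ 1.09 ,  0.245,  1.558,  0.   ,  1.339, -0.174]), 'joint_velocities': array([ 0.001,  0.002, -0.002, -0.001,  0.001, -0.   ]), 'joint_efforts': array([ -0.   , -41.56 , -31.472,   0.069,   0.029,  -0.   ]), 'ee_pos': array([196.323, 619.676, 205.469]), 'ee_rot': array([[-0.953,  0.302,  0.   ],
       [ 0.302,  0.953,  0.   ],
       [-0.   ,  0.   , -1.   ]]), 'contact_force': array([ 0.19 , -0.353, -0.038]), 'wrist_torque': array([ 0.024, -0.026, -0.017]), 'grip_force': 0.0, 'width': 94.08984030669545}
```

View pics/top0.png

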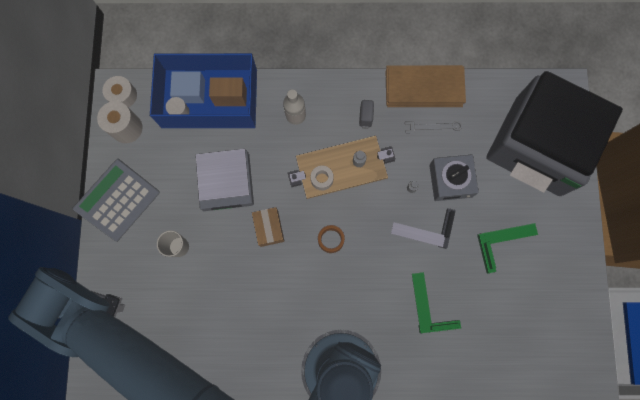

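View pics/scene0.png

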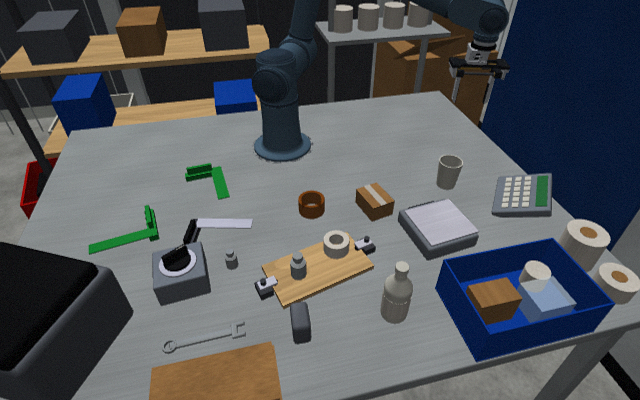

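The real square has its stock near (447,229) in the top view with its blade toward +y. The lid is yawed about +0.26 rad, with the target weight at (360,158) and the roll at (321,178). The dial is at (456,175), and the printer near it needs a clearance check.

```bash
cat > h.py <<'E'
from cell import env
import cv2,numpy as np
np.set_printoptions(precision=3,suppress=True)
def ray(n,u,v,c=None):
    c=c or env.get_calibration(n); M=np.array(c["cam_to_world"])
    a=np.array([(u-c["cx"])/c["fx"],(v-c["cy"])/c["fy"]])
    if n=="wrist":
        r=np.hypot(*a); d=np.r_[a*np.sin(r)/max(r,1e-9),np.cos(r)]
    else: d=np.r_[a,1]
    return M[:3,3],M[:3,:3]@(d*[1,-1,-1])
def p2w(n,u,v,z,c=None):
    o,d=ray(n,u,v,c); return (o+d*(z-o[2])/d[2])
def w2p(n,P,c=None):
    c=c or env.get_calibration(n); M=np.array(c["cam_to_world"])
    p=(np.atleast_2d(P)-M[:3,3])@M[:3,:3]*[1,-1,-1]
    if n=="wrist":
        r=np.hypot(p[:,0],p[:,1]); t=np.arctan2(r,p[:,2]); a=p[:,:2]/np.maximum(r,1e-9)[:,None]*t[:,None]
    else: a=p[:,:2]/p[:,2:]
    return a*[c["fx"],c["fy"]]+[c["cx"],c["cy"]]
def ortho(img,c,x0,x1,y0,y1,z,s,n="wrist"):
    "top-down map at height z: row0=x1 (far), col0=y1 (left), s px/mm"
    X,Y=np.meshgrid(np.arange(x1,x0,-1/s),np.arange(y1,y0,-1/s),indexing="ij")
    q=w2p(n,np.c_[X.ravel(),Y.ravel(),np.full(X.size,z)],c).astype(np.float32)
    return cv2.remap(img,q[:,0].reshape(X.shape),q[:,1].reshape(X.shape),cv2.INTER_LINEAR)
def go(x,y,z,yaw=None):
    "tool y heading yaw (deg): displacement in tool units, and twist"
    s=env.get_state();R=s["ee_rot"];p=s["ee_pos"]
    cur=np.degrees(np.arctan2(R[1,1],R[0,1]))
    tw=0 if yaw is None else (cur-yaw)/60
    d=np.array([x,y,z])-p
    print("pos",p,"yaw",round(cur,2),"j6",round(s["joint_pos"][5],2),"t",s["time_s"],"F",s["contact_force"],"w",s["width"],s["grip_force"])
    print("units now",R.T@d/25,"twist",round(tw,4))
    if yaw is not None:
        a=np.radians(yaw);Rn=np.c_[[np.sin(a),-np.cos(a),0],[np.cos(a),np.sin(a),0],[0,0,-1]]
        print("units after twist",Rn.T@d/25)
E
python3 - <<'E'
from h import *
c=env.get_calibration("top")
for z in (0,100,150,200): print(z,p2w("top",490,160,z,c),p2w("top",544,75,z,c),p2w("scene",133,290,z))
for n,u,v,z in [("bar",451,180,114),("bar",468,168,114),("s",452,210,20),("s",442,247,20),("blade",392,230,20),("bladeR",443,240,20),("weight",360,158,87),("roll",321,178,55),("calc",117,200,20)]: print(n,p2w("top",u,v,z,c))
go(560,-100,300,35)
E
```

```text
0 [ 635.539 -470.887    0.   ] [ 920.275 -660.722    0.   ] [ 564.38  -465.541    0.   ]
100 [ 606.744 -437.956  100.   ] [ 872.99  -615.465  100.   ] [ 650.095 -426.441  100.   ]
150 [ 592.346 -421.491  150.   ] [ 849.348 -592.837  150.   ] [ 692.952 -406.892  150.   ]
200 [ 577.948 -405.026  200.   ] [ 825.705 -570.208  200.   ] [ 735.809 -387.342  200.   ]
bar [ 542.854 -317.882  114.   ]
bar [ 578.643 -368.485  114.   ]
s [ 472.253 -340.384   20.   ]
s [ 359.321 -305.726   20.   ]
blade [ 410.449 -156.914   20.   ]
bladeR [ 380.454 -309.536   20.   ]
weight [616.071 -58.045  87.   ]
roll [562.883  57.761  55.   ]
calc [501.232 683.036  20.   ]
pos [196.323 619.676 205.469] yaw 72.42 j6 -0.17 t 0.6 F [ 0.19  -0.353 -0.038] w 94.08984030669545 0.0
units now [-22.563 -23.048  -3.782] twist 0.6236
units after twist [31.925 -4.595 -3.781]
```

Emit:
{"fn": "apply_moves", "kwargs": {"deltas": [{"dx": -0.94,"dy": -0.96,"dz": -0.16,"claw": 1},{"dx": -0.94,"dy": -0.96,"dz": -0.16,"claw": 1},{"dx": -0.94,"dy": -0.96,"dz": -0.16,"claw": 1},{"dx": -0.94,"dy": -0.96,"dz": -0.16,"claw": 1},{"dx": -0.94,"dy": -0.96,"dz": -0.16,"claw": 1},{"dx": -0.94,"dy": -0.96,"dz": -0.16,"claw": 1},{"dx": -0.94,"dy": -0.96,"dz": -0.16,"claw": 1},{"dx": -0.94,"dy": -0.96,"dz": -0.16,"claw": 1}]}}

```text
schema error: expected keys dx, dy, dz, twist, claw
```

Emit:
{"fn": "apply_moves", "kwargs": {"deltas": [{"dx": -0.94,"dy": -0.96,"dz": -0.16,"claw": 1},{"dx": -0.94,"dy": -0.96,"dz": -0.16,"claw": 1},{"dx": -0.94,"dy": -0.96,"dz": -0.16,"claw": 1},{"dx": -0.94,"dy": -0.96,"dz": -0.16,"claw": 1},{"dx": -0.94,"dy": -0.96,"dz": -0.16,"claw": 1},{"dx": -0.94,"dy": -0.96,"dz": -0.16,"claw": 1},{"dx": -0.94,"dy": -0.96,"dz": -0.16,"claw": 1},{"dx": -0.94,"dy": -0.96,"dz": -0.16,"claw": 1}]}}

```text
schema error: expected keys dx, dy, dz, twist, claw
```

Emit:
{"fn": "apply_moves", "kwargs": {"deltas": [{"dx": -0.94,"dy": -0.96,"dz": -0.16,"claw": 1},{"dx": -0.94,"dy": -0.96,"dz": -0.16,"claw": 1},{"dx": -0.94,"dy": -0.96,"dz": -0.16,"claw": 1},{"dx": -0.94,"dy": -0.96,"dz": -0.16,"claw": 1},{"dx": -0.94,"dy": -0.96,"dz": -0.16,"claw": 1},{"dx": -0.94,"dy": -0.96,"dz": -0.16,"claw": 1},{"dx": -0.94,"dy": -0.96,"dz": -0.16,"claw": 1},{"claw": 1}]}}

```text
schema error: expected keys dx, dy, dz, twist, claw
```

Run:
```python
from h import *
import pickle
c=env.get_calibration("wrist"); im=env.grab_frame("wrist"); cv2.imwrite("pics/w1.png",im); pickle.dump(c,open("w1.pkl","wb"))
print({k:np.array(v) for k,v in c.items()})
for l in ("weight","dial_grip","feedbox","lid","labelroll","square","square_face_a","pan"):
    print(l,[(np.round(d["at"],1),round(d["conf"],2)) for d in env.mark_of("wrist",l)][:4])
go(560,-100,300,35)
```

```text
{'fx': array(309.707), 'fy': array(309.707), 'cx': array(319.474), 'cy': array(199.955), 'cam_to_world': array([[  0.301,  -0.92 ,  -0.252, 121.512],
       [  0.954,   0.291,   0.079, 642.477],
       [  0.001,  -0.264,   0.965, 384.643],
       [  0.   ,   0.   ,   0.   ,   1.   ]])}
weight []
dial_grip [(array([ 476.3, -321.3,    9.4]), 0.42)]
feedbox [(array([ 568.7, -344.6,   -2.4]), 0.54)]
lid []
labelroll []
square [(array([ 417.6, -325.5,    1.6]), 0.73), (array([ 342.4, -440.9,    0.9]), 0.71)]
square_face_a [(array([ 401.7, -441.5,    9.6]), 0.73), (array([ 473.5, -324. ,    9.7]), 0.51), (array([ 361.7, -295.4,   10.9]), 0.49)]
pan []
pos [196.302 619.648 205.46 ] yaw 72.42 j6 -0.17 t 1.05 F [-0.477  0.298 -0.055] w 94.36820371448663 0.0
units now [-22.562 -23.048  -3.782] twist 0.6237
units after twist [31.924 -4.594 -3.782]
```

View pics/w1.png

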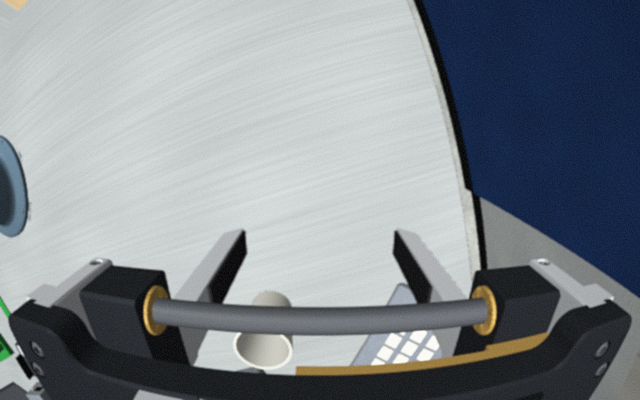

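Emit:
{"fn": "apply_moves", "kwargs": {"deltas": [{"dx": -0.8,"dy": -0.95,"dz": -0.16,"twist": 0,"claw": 1},{"dx": -0.8,"dy": -0.95,"dz": -0.16,"twist": 0,"claw": 1},{"dx": -0.8,"dy": -0.95,"dz": -0.16,"twist": 0,"claw": 1},{"dx": -0.8,"dy": -0.95,"dz": -0.16,"twist": 0,"claw": 1},{"dx": -0.8,"dy": -0.95,"dz": -0.16,"twist": 0,"claw": 1},{"dx": -0.8,"dy": -0.95,"dz": -0.16,"twist": 0,"claw": 1},{"dx": -0.8,"dy": -0.95,"dz": -0.16,"twist": 0,"claw": 1},{"dx": -0.8,"dy": -0.95,"dz": -0.16,"twist": 0,"claw": 1}]}}

```text
time_s: 1.72
ee_pos: [291.7, 388.9, 237.7]
ee_rot: [[-0.953, 0.302, 0.0], [0.302, 0.953, 0.0], [-0.0, 0.0, -1.0]]
contact_force: [0.7, -0.0, -0.0]
width: 93.9
grip_force: 0.0
```

Emit:
{"fn": "apply_moves", "kwargs": {"deltas": [{"dx": -0.8,"dy": -0.95,"dz": -0.16,"twist": 0,"claw": 1},{"dx": -0.8,"dy": -0.95,"dz": -0.16,"twist": 0,"claw": 1},{"dx": -0.8,"dy": -0.95,"dz": -0.16,"twist": 0,"claw": 1},{"dx": -0.8,"dy": -0.95,"dz": -0.16,"twist": 0,"claw": 1},{"dx": -0.8,"dy": -0.95,"dz": -0.16,"twist": 0,"claw": 1},{"dx": -0.8,"dy": -0.95,"dz": -0.16,"twist": 0,"claw": 1},{"dx": -0.8,"dy": -0.95,"dz": -0.16,"twist": 0,"claw": 1},{"dx": -0.8,"dy": -0.95,"dz": -0.16,"twist": 0,"claw": 1}]}}

```text
time_s: 2.38
ee_pos: [386.9, 159.3, 269.9]
ee_rot: [[-0.953, 0.302, 0.001], [0.302, 0.953, 0.0], [-0.001, 0.0, -1.0]]
contact_force: [0.9, 0.8, -0.7]
width: 94.1
grip_force: 0.0
```

Emit:
{"fn": "apply_moves", "kwargs": {"deltas": [{"dx": -0.8,"dy": -0.95,"dz": -0.16,"twist": 0,"claw": 1},{"dx": -0.8,"dy": -0.95,"dz": -0.16,"twist": 0,"claw": 1},{"dx": -0.8,"dy": -0.95,"dz": -0.16,"twist": 0.1,"claw": 1},{"dx": -0.8,"dy": -0.95,"dz": -0.16,"twist": 0.1,"claw": 1},{"dx": -0.8,"dy": -0.95,"dz": -0.16,"twist": 0.1,"claw": 1},{"dx": -0.8,"dy": -0.95,"dz": -0.16,"twist": 0.1,"claw": 1},{"dx": -0.5,"dy": -0.6,"dz": -0.16,"twist": 0.1,"claw": 1},{"dx": 0,"dy": 0,"dz": 0,"twist": 0.12,"claw": 1}]}}

```text
time_s: 3.05
ee_pos: [439.0, -39.2, 298.4]
ee_rot: [[-0.569, 0.822, 0.001], [0.822, 0.569, -0.001], [-0.002, 0.0, -1.0]]
contact_force: [-0.4, 0.2, 0.0]
width: 93.8
grip_force: 0.0
```

Run:
```python
from h import *
import pickle
c=env.get_calibration("wrist"); im=env.grab_frame("wrist"); cv2.imwrite("pics/w2.png",im); pickle.dump(c,open("w2.pkl","wb"))
for l in ("weight","dial_grip","feedbox","lid","labelroll","square","square_face_a"):
    print(l,[(np.round(d["at"],1),round(d["conf"],2)) for d in env.mark_of("wrist",l)][:4])
go(480,-60,300,35)
```

```text
weight [(array([ 545. , -219.3,    2.7]), 0.61)]
dial_grip [(array([ 569. , -342.1,  108.2]), 0.67)]
feedbox [(array([ 570.2, -345. ,   -0.7]), 0.96)]
lid [(array([613.1,  -4.7,   5.8]), 0.76)]
labelroll [(array([568. ,  58. ,  20.5]), 0.94)]
square [(array([ 418.3, -323.8,    5.1]), 0.96), (array([ 128.1, -289.8,   -0.3]), 0.81)]
square_face_a [(array([ 146.8, -348. ,    5. ]), 0.79), (array([ 474.6, -323.6,   10.7]), 0.77)]
pos [438.553 -35.458 297.393] yaw 35.4 j6 -0.96 t 3.45 F [ 0.13  -0.081 -0.326] w 94.04386681746179 0.0
units now [-1.761  0.783 -0.104] twist 0.0066
units after twist [ 1.755  0.795 -0.104]
```

View pics/w2.png

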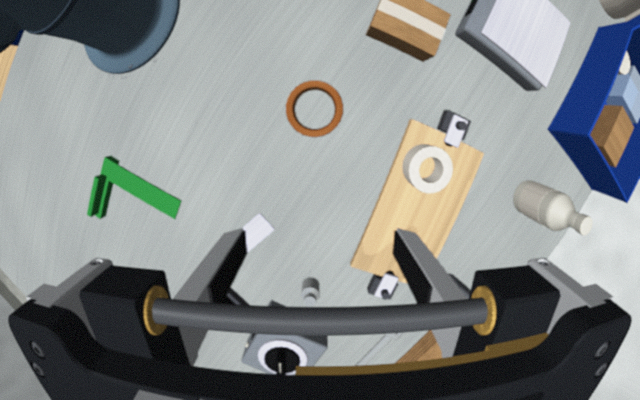

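```bash
sed -i 's/\[np.sin(a),-np.cos(a),0\]/[-np.sin(a),np.cos(a),0]/' h.py
python3 - <<'E'
from h import *
import pickle
top=cv2.imread("pics/top0.png");sc=cv2.imread("pics/scene0.png");w=cv2.imread("pics/w2.png");c=pickle.load(open("w2.pkl","rb"))
t=env.get_calibration("top")
a=ortho(w,c,480,740,-160,140,15,1.3)
b=ortho(top,t,330,510,-380,-140,20,1.6,"top")
d=cv2.resize(top[60:210,420:620],None,fx=2,fy=2,interpolation=cv2.INTER_CUBIC)
e=cv2.resize(sc[190:340,0:200],None,fx=2,fy=2,interpolation=cv2.INTER_CUBIC)
o=np.zeros((600,800,3),np.uint8)
for i,(y,x) in zip((a,b,d,e),((0,0),(0,400),(300,400),(300,0))):
    i=np.clip(i[:300 if y else 380].astype(float)*1.4,0,255).astype(np.uint8);h_,w_=i.shape[:2]; h_=min(h_,600-y);w_=min(w_,800-x);o[y:y+h_,x:x+w_]=i[:h_,:w_]
cv2.imwrite("pics/comp.png",o)
# lid segmentation (wood)
hsv=cv2.cvtColor(cv2.imread("pics/w2.png"),cv2.COLOR_BGR2HSV)
for n,src,cal in (("wrist",w,c),("top",top,t)):
    z=15;s=2
    A=ortho(src,cal,480,740,-180,160,z,s,n)
    H=cv2.cvtColor(A,cv2.COLOR_BGR2HSV)
    m=((H[...,0]>8)&(H[...,0]<28)&(H[...,1]>70)).astype(np.uint8)
    m=cv2.morphologyEx(m,cv2.MORPH_CLOSE,np.ones((9,9)))
    k,l,st,_=cv2.connectedComponentsWithStats(m);i=1+st[1:,4].argmax()
    ct=max(cv2.findContours((l==i).astype(np.uint8),0,1)[0],key=cv2.contourArea)
    P=ct[:,0,:]; P=np.c_[740-P[:,1]/s,160-P[:,0]/s]
    r=cv2.minAreaRect(P.astype(np.float32)); print(n,r,st[i,4]/s/s)
    # robot-side edge: for each y column min x
    for yaw0 in [0.26]:
        ex=np.array([-np.sin(yaw0),np.cos(yaw0)]);en=np.array([np.cos(yaw0),np.sin(yaw0)])
        tt=P@ex;nn=P@en;mid=np.median(tt)
        pts=[]
        for q in range(-90,95,5):
            k=(abs(tt-tt.mean()-q)<2.5)
            if k.any(): pts.append(P[k][nn[k].argmin()])
        pts=np.array(pts,np.float32)
        vx,vy,x0,y0=cv2.fitLine(pts,cv2.DIST_HUBER,0,.01,.01).ravel()
        print("edge yaw",np.arctan2(-vx*np.sign(vy),abs(vy)),"pt",x0,y0,"res",np.abs((pts-[x0,y0])@[-vy,vx]).round(1))
E
```

```text
wrist ((607.191650390625, -4.77850341796875), (140.9638214111328, 261.0337829589844), 14.743562698364258) 24305.25
edge yaw 0.2593865 pt 540.15 -26.05 res [0.2 0.  0.2 0.3 0.  0.  0.2 0.2 0.1 0.2 0.1 0.  0.3 0.2 0.1 0.2 0.  0.
 0.2 0.2 0.1 0.1 0.1 0.  0.  0.1 0.1 0.1 0.  0.3 0.  0.1 0.4 0.  0.3 0.
 0. ]
top ((609.7501831054688, -4.43798828125), (140.41639709472656, 258.4533996582031), 14.813465118408203) 28282.75
edge yaw 0.25836548 pt 542.43243 -22.378378 res [0.1 0.4 0.2 0.5 0.1 0.  0.3 0.  0.3 0.2 0.1 0.5 0.3 0.3 0.5 0.2 0.3 0.1
 0.2 0.4 0.1 0.2 0.2 0.  0.2 0.2 0.3 0.1 0.  0.2 0.  0.1 0.  0.8 0.2 0.1
 0.1]
```

View pics/comp.png

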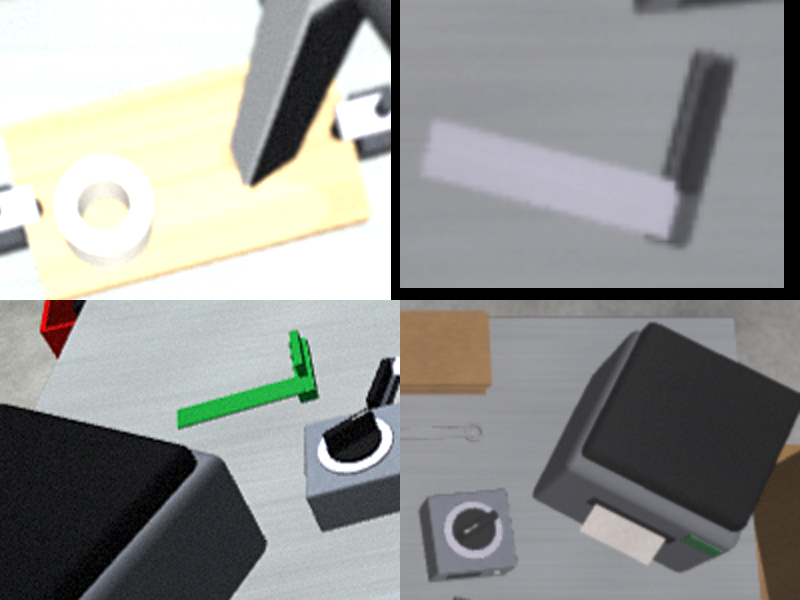

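The composite shows the lid edges (yaw 0.259), the roll on the +y half and the dial bar at about -62° in world. The printer's base corner is near (640,-466), clear of the gripper.

Run:
```python
from h import *
t=env.get_calibration("top")
f=lambda u,v,z:p2w("top",420+(u-400)/2,60+(v-300)/2,z,t)
a,b=f(463,530,114),f(497,512,114);print("bar",a,b,np.degrees(np.arctan2(*(b-a)[[1,0]])))
a,b=f(429,497,70),f(506,489,70);print("box",a,b,np.degrees(np.arctan2(*(b-a)[[1,0]]))+90)
print("ring",f(474,529,82),"printer",f(535,495,0),f(685,570,0))
g=lambda u,v,z=20:(510-v/1.6,-140-(u-400)/1.6)  # square in ortho
for q in [(715,52),(673,245),(434,120),(424,173),(680,185),(668,240)]:print("sq",np.round(g(*q),1))
go(568.5,-342,160,28)
```

```text
bar [ 557.699 -319.938  114.   ] [ 584.626 -370.213  114.   ] -61.82674550236935
box [ 619.796 -282.202   70.   ] [ 632.385 -397.915   70.   ] 6.209203765376685
ring [ 567.451 -344.208   82.   ] printer [ 643.649 -463.508    0.   ] [ 523.819 -688.363    0.   ]
sq [ 477.5 -336.9]
sq [ 356.9 -310.6]
sq [ 435.  -161.2]
sq [ 401.9 -155. ]
sq [ 394.4 -315. ]
sq [ 360.  -307.5]
pos [438.553 -35.458 297.393] yaw 35.4 j6 -0.96 t 3.45 F [ 0.13  -0.081 -0.326] w 94.04386681746179 0.0
units now [-13.006  -2.865   5.495] twist 0.1233
units after twist [-13.267  -1.167   5.496]
```

Emit:
{"fn": "apply_moves", "kwargs": {"deltas": [{"dx": 0,"dy": 0,"dz": 0,"twist": 0.117,"claw": 1},{"dx": -0.95,"dy": -0.08,"dz": 0.3,"twist": 0,"claw": 1},{"dx": -0.95,"dy": -0.08,"dz": 0.3,"twist": 0,"claw": 1},{"dx": -0.95,"dy": -0.08,"dz": 0.3,"twist": 0,"claw": 1},{"dx": -0.95,"dy": -0.08,"dz": 0.3,"twist": 0,"claw": 1},{"dx": -0.95,"dy": -0.08,"dz": 0.3,"twist": 0,"claw": 1},{"dx": -0.95,"dy": -0.08,"dz": 0.3,"twist": 0,"claw": 1},{"dx": -0.95,"dy": -0.08,"dz": 0.3,"twist": 0,"claw": 1}]}}

```text
time_s: 4.12
ee_pos: [505.4, -189.7, 244.4]
ee_rot: [[-0.475, 0.88, -0.0], [0.88, 0.475, 0.0], [0.0, -0.0, -1.0]]
contact_force: [0.4, -0.5, -0.1]
width: 94.0
grip_force: 0.0
```

Emit:
{"fn": "apply_moves", "kwargs": {"deltas": [{"dx": -0.95,"dy": -0.08,"dz": 0.4,"twist": 0,"claw": 1},{"dx": -0.95,"dy": -0.08,"dz": 0.4,"twist": 0,"claw": 1},{"dx": -0.95,"dy": -0.08,"dz": 0.5,"twist": 0,"claw": 1},{"dx": -0.95,"dy": -0.08,"dz": 0.5,"twist": 0,"claw": 1},{"dx": -0.95,"dy": -0.08,"dz": 0.5,"twist": 0,"claw": 1},{"dx": -0.95,"dy": -0.08,"dz": 0.5,"twist": 0,"claw": 1},{"dx": -0.92,"dy": -0.1,"dz": 0.5,"twist": 0,"claw": 1},{"dx": 0,"dy": 0,"dz": 0,"twist": 0,"claw": 1}]}}

```text
time_s: 4.78
ee_pos: [570.0, -343.5, 158.7]
ee_rot: [[-0.473, 0.881, -0.003], [0.881, 0.473, 0.002], [0.004, -0.002, -1.0]]
contact_force: [-0.3, -0.4, -0.3]
width: 93.7
grip_force: 0.0
```

Run:
```python
from h import *
cv2.imwrite("pics/t2.png",env.grab_frame("wrist"))
print(env.mark_of("wrist","dial_grip")[:2])
go(568.5,-342,89,28)
```

```text
[{'at': [570.7, -340.0, 108.6], 'conf': 0.61}]
pos [ 570.312 -341.369  161.347] yaw 28.27 j6 -1.2 t 4.8833 F [-0.359  0.121  0.232] w 93.85622743575743 0.0
units now [ 0.006 -0.074  2.894] twist 0.0045
units after twist [ 0.012 -0.076  2.894]
```

Emit:
{"fn": "apply_moves", "kwargs": {"deltas": [{"dx": 0,"dy": 0,"dz": 0.7,"twist": 0,"claw": 1},{"dx": 0,"dy": -0.02,"dz": 0.7,"twist": 0,"claw": 0.8},{"dx": 0,"dy": -0.02,"dz": 0.7,"twist": 0,"claw": 0.5},{"dx": 0,"dy": 0,"dz": 0.5,"twist": 0,"claw": 0.4},{"dx": 0,"dy": 0,"dz": 0.27,"twist": 0,"claw": 0.3},{"dx": 0,"dy": 0,"dz": 0,"twist": 0,"claw": 0},{"dx": 0,"dy": 0,"dz": 0,"twist": 0,"claw": 0},{"dx": 0,"dy": 0,"dz": 0,"twist": 0,"claw": 0}]}}

```text
time_s: 5.55
ee_pos: [570.4, -342.6, 92.2]
ee_rot: [[-0.473, 0.881, 0.002], [0.881, 0.473, -0.001], [-0.002, 0.001, -1.0]]
contact_force: [0.3, 0.5, -0.3]
width: 50.8
grip_force: 0.0
```

Emit:
{"fn": "apply_moves", "kwargs": {"deltas": [{"dx": 0,"dy": 0,"dz": 0,"twist": 0,"claw": 0},{"dx": 0,"dy": 0,"dz": 0,"twist": 0,"claw": 0},{"dx": 0,"dy": 0,"dz": 0,"twist": -0.1,"claw": 0},{"dx": 0,"dy": 0,"dz": 0,"twist": -0.1,"claw": 0},{"dx": 0,"dy": 0,"dz": 0,"twist": -0.1,"claw": 0},{"dx": 0,"dy": 0,"dz": 0,"twist": -0.1,"claw": 0},{"dx": 0,"dy": 0,"dz": 0,"twist": -0.1,"claw": 0},{"dx": 0,"dy": 0,"dz": 0,"twist": -0.1,"claw": 0}]}}

```text
time_s: 6.22
ee_pos: [569.7, -342.8, 91.4]
ee_rot: [[-0.903, 0.43, 0.001], [0.43, 0.903, -0.001], [-0.001, -0.001, -1.0]]
contact_force: [-0.6, 0.7, 0.7]
width: 13.8
grip_force: 29.5
```

Emit:
{"fn": "apply_moves", "kwargs": {"deltas": [{"dx": 0,"dy": 0,"dz": 0,"twist": -0.1,"claw": 0},{"dx": 0,"dy": 0,"dz": 0,"twist": -0.1,"claw": 0},{"dx": 0,"dy": 0,"dz": 0,"twist": -0.1,"claw": 0},{"dx": 0,"dy": 0,"dz": 0,"twist": -0.1,"claw": 0},{"dx": 0,"dy": 0,"dz": 0,"twist": -0.06,"claw": 0},{"dx": 0,"dy": 0,"dz": 0,"twist": -0.04,"claw": 0},{"dx": 0,"dy": 0,"dz": 0,"twist": 0,"claw": 0},{"dx": 0,"dy": 0,"dz": 0,"twist": 0,"claw": 0}]}}

```text
time_s: 6.88
ee_pos: [569.9, -342.2, 91.4]
ee_rot: [[-0.997, -0.073, 0.0], [-0.073, 0.997, 0.0], [-0.001, 0.0, -1.0]]
contact_force: [-1.0, 1.3, 2.8]
width: 13.6
grip_force: 29.5
```

Run:
```python
from h import *
go(568.5,-342,89,97)
print(env.get_state()["wrist_torque"])
```

```text
pos [ 569.868 -342.165   91.377] yaw 94.18 j6 -2.36 t 6.8833 F [-0.956  1.324  2.791] w 13.569420450591936 29.515847861766815
units now [0.054 0.011 0.095] twist -0.047
units after twist [0.054 0.013 0.095]
[0.47  0.103 0.016]
```

Emit:
{"fn": "apply_moves", "kwargs": {"deltas": [{"dx": 0,"dy": 0,"dz": 0,"twist": -0.03,"claw": 0},{"dx": 0,"dy": 0,"dz": 0,"twist": -0.03,"claw": 0},{"dx": 0,"dy": 0,"dz": 0,"twist": -0.03,"claw": 0},{"dx": 0,"dy": 0,"dz": 0,"twist": -0.03,"claw": 0},{"dx": 0,"dy": 0,"dz": 0,"twist": 0,"claw": 0},{"dx": 0,"dy": 0,"dz": 0,"twist": 0,"claw": 0},{"dx": 0,"dy": 0,"dz": 0,"twist": 0,"claw": 0},{"dx": 0,"dy": 0,"dz": 0,"twist": 0,"claw": 0}]}}

```text
time_s: 7.55
ee_pos: [569.9, -342.1, 91.3]
ee_rot: [[-0.98, -0.197, 0.001], [-0.197, 0.98, 0.0], [-0.001, 0.0, -1.0]]
contact_force: [-0.0, 3.1, 4.4]
width: 14.6
grip_force: 31.1
```

Run:
```python
from h import *
go(568.5,-342,89,97)
print(env.get_state()["wrist_torque"])
```

```text
pos [ 569.87  -342.107   91.341] yaw 101.36 j6 -2.48 t 7.55 F [-0.029  3.135  4.362] w 14.612573935282292 31.069232253357768
units now [0.053 0.015 0.094] twist 0.0726
units after twist [0.054 0.011 0.094]
[ 0.743  0.247 -0.591]
```

Torque rose and the pads slipped slightly, so the dial is at its stop. Releasing and moving on to the weight.

Emit:
{"fn": "apply_moves", "kwargs": {"deltas": [{"dx": 0,"dy": 0,"dz": 0,"twist": 0,"claw": 0.5},{"dx": 0,"dy": 0,"dz": 0,"twist": 0,"claw": 0.5},{"dx": 0,"dy": 0,"dz": 0,"twist": 0,"claw": 0.5},{"dx": 0,"dy": 0,"dz": 0,"twist": 0,"claw": 0.5},{"dx": 0,"dy": 0,"dz": -0.8,"twist": 0,"claw": 0.6},{"dx": 0,"dy": 0,"dz": -1,"twist": 0,"claw": 0.8},{"dx": 0,"dy": 0,"dz": -1,"twist": 0,"claw": 1},{"dx": 0,"dy": 0,"dz": -1,"twist": 0.1,"claw": 1}]}}

```text
time_s: 8.22
ee_pos: [569.3, -342.4, 186.3]
ee_rot: [[-0.996, -0.093, -0.001], [-0.093, 0.996, 0.0], [0.001, 0.0, -1.0]]
contact_force: [-1.0, 0.2, 0.7]
width: 64.1
grip_force: 0.0
```

Emit:
{"fn": "apply_moves", "kwargs": {"deltas": [{"dx": 0,"dy": 0,"dz": -1,"twist": 0.117,"claw": 1},{"dx": 0,"dy": 0,"dz": 0,"twist": 0.117,"claw": 1},{"dx": 0,"dy": 0,"dz": 0,"twist": 0.117,"claw": 1},{"dx": 0,"dy": 0,"dz": 0,"twist": 0.117,"claw": 1},{"dx": 0,"dy": 0,"dz": 0,"twist": 0.117,"claw": 1},{"dx": 0,"dy": 0,"dz": 0,"twist": 0.117,"claw": 1},{"dx": 0,"dy": 0,"dz": 0,"twist": 0.117,"claw": 1},{"dx": 0,"dy": 0,"dz": 0,"twist": 0.117,"claw": 1}]}}

```text
time_s: 8.88
ee_pos: [569.5, -342.4, 210.4]
ee_rot: [[-0.628, 0.778, -0.0], [0.778, 0.628, -0.0], [0.0, -0.0, -1.0]]
contact_force: [-0.4, -0.1, 1.3]
width: 93.6
grip_force: 0.0
```

Run:
```python
from h import *
go(680,-180,220,40)
```

```text
pos [ 569.458 -342.448  210.352] yaw 38.94 j6 -1.39 t 8.8833 F [-0.406 -0.148  1.306] w 93.64394933960943 0.0
units now [ 2.275  7.523 -0.39 ] twist -0.0177
units after twist [ 2.135  7.564 -0.386]
```

Emit:
{"fn": "apply_moves", "kwargs": {"deltas": [{"dx": 0.3,"dy": 1,"dz": -0.05,"twist": 0,"claw": 1},{"dx": 0.3,"dy": 1,"dz": -0.05,"twist": 0,"claw": 1},{"dx": 0.3,"dy": 1,"dz": -0.05,"twist": 0,"claw": 1},{"dx": 0.3,"dy": 1,"dz": -0.05,"twist": 0,"claw": 1},{"dx": 0.3,"dy": 1,"dz": -0.05,"twist": 0,"claw": 1},{"dx": 0.3,"dy": 1,"dz": -0.05,"twist": 0,"claw": 1},{"dx": 0.3,"dy": 1,"dz": -0.05,"twist": 0,"claw": 1},{"dx": 0.1,"dy": 0.4,"dz": -0.05,"twist": 0,"claw": 1}]}}

```text
time_s: 9.55
ee_pos: [679.1, -180.0, 220.4]
ee_rot: [[-0.635, 0.772, 0.0], [0.772, 0.635, 0.0], [0.0, 0.0, -1.0]]
contact_force: [0.2, 1.2, -1.1]
width: 94.0
grip_force: 0.0
```

Run:
```python
from h import *
import pickle
c=env.get_calibration("wrist");w=env.grab_frame("wrist");pickle.dump((c,w),open("w3.pkl","wb"))
cv2.imwrite("pics/w3.png",w)
for l in ("weight","labelroll","pan","lid","square","dial_grip"): print(l,[(np.round(d["at"],1),round(d["conf"],2)) for d in env.mark_of("wrist",l)][:4])
print([(np.round(d["at"],1),round(d["conf"],2)) for d in env.find_in("wrist","weight")][:4])
t=env.grab_frame("top");cv2.imwrite("pics/top3.png",t)
go(616,-58,130,70)
```

```text
weight [(array([626.9, -54.6,  15.9]), 0.96), (array([ 545.2, -220. ,    3.8]), 0.92)]
labelroll []
pan []
lid [(array([610.9,  -2.9,  -0.3]), 0.8)]
square [(array([ 342.4, -436.3,    2.2]), 0.96), (array([ 418.3, -324.3,    3.9]), 0.85), (array([ 128.5, -288.3,   -1.1]), 0.74), (array([773.1, -81.8,  -2.2]), 0.37)]
dial_grip [(array([ 568. , -343.3,  109.4]), 0.88)]
[(array([627.4, -59.9,  65.4]), 0.91), (array([ 551.6, -213.3,   39.2]), 0.57)]
pos [ 677.433 -183.696  220.605] yaw 39.2 j6 -1.11 t 10.0 F [-0.213 -0.356  0.154] w 93.80627313610657 0.0
units now [5.449 1.274 3.624] twist -0.5134
units after twist [4.029 3.884 3.624]
```

View pics/w3.png

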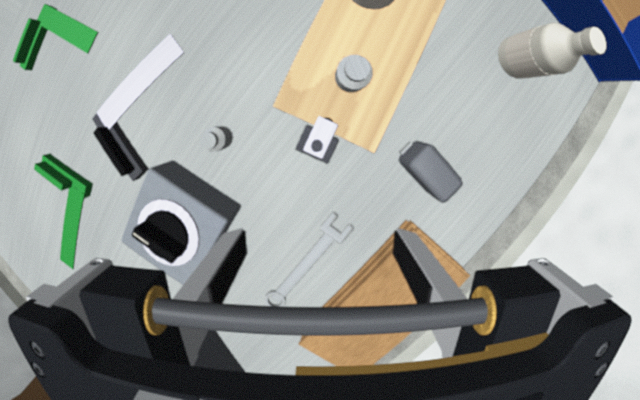

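Weight knob is at (356,68), the dial bar at (136,233)–(183,250), the full square is visible with its stock at (97,120)–(140,175).

Run:
```python
from h import *
import pickle
c,w=pickle.load(open("w3.pkl","rb"))
print("knob",p2w("wrist",356,67,87,c),"bar",p2w("wrist",137,227,114,c),p2w("wrist",185,246,114,c))
t=cv2.imread("pics/top0.png");tc=env.get_calibration("top")
A=ortho(w,c,560,690,-130,0,87,3); B=ortho(t,tc,560,690,-130,0,87,3,"top")
C=ortho(w,c,330,510,-400,-140,20,1.5); D=ortho(t,tc,330,510,-400,-140,20,1.5,"top")
row=lambda a,b:np.hstack([a,b])
o=np.zeros((600,800,3),np.uint8);r1=row(A,B);r2=row(C,D);o[:280,:r1.shape[1]]=r1[60:340];h=min(320,r2.shape[0]);o[280:280+h,:r2.shape[1]]=r2[:h]
cv2.imwrite("pics/comp2.png",o)
```

```text
knob [623.941 -57.699  87.   ] bar [ 540.978 -334.887  114.   ] [ 599.422 -312.694  114.   ]
```

View pics/comp2.png

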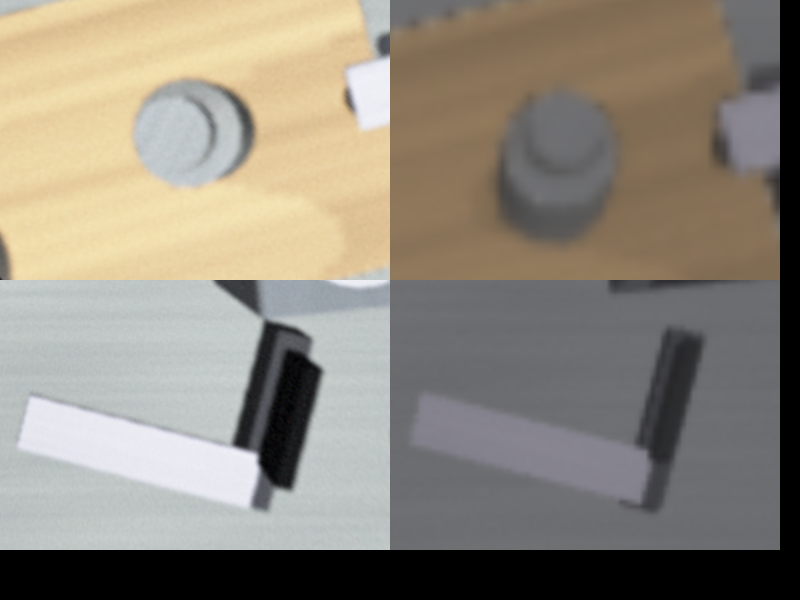

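Run:
```python
from h import *
go(626.7,-58.2,61,69.2)
```

```text
pos [ 677.433 -183.696  220.605] yaw 39.2 j6 -1.11 t 10.0 F [-0.213 -0.356  0.154] w 93.80627313610657 0.0
units now [5.172 1.601 6.384] twist -0.5001
units after twist [3.68  3.972 6.384]
```

Emit:
{"fn": "apply_moves", "kwargs": {"deltas": [{"dx": 0,"dy": 0,"dz": 0.5,"twist": -0.1,"claw": 1},{"dx": 0,"dy": 0,"dz": 0.5,"twist": -0.1,"claw": 1},{"dx": 0,"dy": 0,"dz": 0.5,"twist": -0.1,"claw": 1},{"dx": 0,"dy": 0,"dz": 0.5,"twist": -0.1,"claw": 1},{"dx": 0,"dy": 0,"dz": 0.5,"twist": -0.1,"claw": 1},{"dx": 0.92,"dy": 0.99,"dz": 0.5,"twist": 0,"claw": 1},{"dx": 0.92,"dy": 0.99,"dz": 0.5,"twist": 0,"claw": 1},{"dx": 0.92,"dy": 0.99,"dz": 0.5,"twist": 0,"claw": 1}]}}

```text
time_s: 10.67
ee_pos: [638.9, -88.8, 120.1]
ee_rot: [[-0.935, 0.356, 0.0], [0.356, 0.935, -0.0], [-0.0, 0.0, -1.0]]
contact_force: [0.4, 0.9, -0.7]
width: 94.1
grip_force: 0.0
```

Emit:
{"fn": "apply_moves", "kwargs": {"deltas": [{"dx": 0.92,"dy": 1,"dz": 0.5,"twist": 0,"claw": 1},{"dx": 0,"dy": 0,"dz": 0,"twist": 0,"claw": 0.8},{"dx": 0,"dy": 0,"dz": 0,"twist": 0,"claw": 0.7},{"dx": 0,"dy": 0,"dz": 0.5,"twist": 0,"claw": 0.7},{"dx": 0,"dy": 0,"dz": 0.5,"twist": 0,"claw": 0.7},{"dx": 0,"dy": 0,"dz": 0.5,"twist": 0,"claw": 0.7},{"dx": 0,"dy": 0,"dz": 0.38,"twist": 0,"claw": 0.7},{"dx": 0,"dy": 0,"dz": 0,"twist": 0,"claw": 0.7}]}}

```text
time_s: 11.33
ee_pos: [625.1, -57.4, 57.6]
ee_rot: [[-0.935, 0.355, -0.005], [0.355, 0.935, 0.001], [0.005, -0.001, -1.0]]
contact_force: [0.1, -0.0, -0.4]
width: 65.7
grip_force: 0.0
```

Run:
```python
from h import *
go(626.7,-58.2,61,69.2)
import pickle
c,w=pickle.load(open("w3.pkl","rb"))
A=ortho(w,c,525,610,-385,-300,114,4)
cv2.imwrite("pics/dial.png",A)
```

```text
pos [625.093 -57.435  57.589] yaw 69.21 j6 -1.48 t 11.3333 F [ 0.09  -0.021 -0.447] w 65.71752876376775 0.0
units now [-0.07  -0.006 -0.137] twist 0.0002
units after twist [-0.071 -0.006 -0.136]
```

View pics/dial.png

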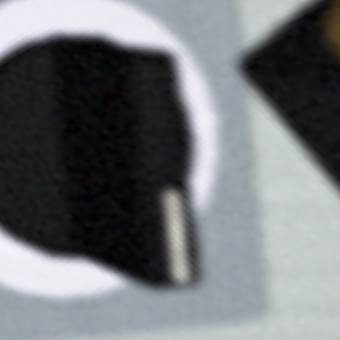

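The pointer line is parallel to the box edge (about 6°), so the dial is at 0. Gripping the weight's knob and lifting.

Emit:
{"fn": "apply_moves", "kwargs": {"deltas": [{"dx": -0.05,"dy": 0,"dz": -0.12,"twist": 0,"claw": 0.4},{"dx": 0,"dy": 0,"dz": 0,"twist": 0,"claw": 0.25},{"dx": 0,"dy": 0,"dz": 0,"twist": 0,"claw": 0},{"dx": 0,"dy": 0,"dz": 0,"twist": 0,"claw": 0},{"dx": 0,"dy": 0,"dz": 0,"twist": 0,"claw": 0},{"dx": 0,"dy": 0,"dz": 0,"twist": 0,"claw": 0},{"dx": 0,"dy": 0,"dz": 0,"twist": 0,"claw": 0},{"dx": 0,"dy": 0,"dz": 0,"twist": 0,"claw": 0}]}}

```text
time_s: 12.0
ee_pos: [628.4, -57.6, 64.5]
ee_rot: [[-0.935, 0.354, 0.0], [0.354, 0.935, -0.0], [-0.0, 0.0, -1.0]]
contact_force: [0.4, 0.4, 1.6]
width: 25.1
grip_force: 30.0
```

Emit:
{"fn": "apply_moves", "kwargs": {"deltas": [{"dx": 0,"dy": 0,"dz": -0.2,"twist": 0,"claw": 0},{"dx": 0,"dy": 0,"dz": -0.5,"twist": 0,"claw": 0},{"dx": 0,"dy": 0,"dz": -0.8,"twist": 0,"claw": 0},{"dx": 0,"dy": 0,"dz": -1,"twist": 0,"claw": 0},{"dx": 0,"dy": 0,"dz": -1,"twist": 0,"claw": 0},{"dx": 0,"dy": 0,"dz": -0.8,"twist": 0,"claw": 0},{"dx": 0,"dy": 0,"dz": -0.5,"twist": 0,"claw": 0},{"dx": 0,"dy": 0,"dz": 0,"twist": 0,"claw": 0}]}}

```text
time_s: 12.67
ee_pos: [630.0, -58.1, 188.2]
ee_rot: [[-0.935, 0.354, 0.006], [0.354, 0.935, -0.002], [-0.006, 0.001, -1.0]]
contact_force: [1.5, -0.4, -4.2]
width: 25.1
grip_force: 30.0
```

Run:
```python
from h import *
print(env.find_in("top","pan")[:2])
t=cv2.imread("pics/top0.png");print("pan corners z61",[p2w("top",u,v,61).round(0).tolist() for u,v in((199,153),(247,150),(249,195),(203,199))])
go(573,359,180)
```

```text
[{'at': [552.3, 354.4, 61.3], 'conf': 0.61}]
pan corners z61 [[639.0, 428.0, 61.0], [648.0, 282.0, 61.0], [509.0, 272.0, 61.0], [496.0, 409.0, 61.0]]
pos [628.867 -57.792 185.685] yaw 69.28 j6 -1.48 t 12.7167 F [ 0.242  0.519 -5.818] w 24.92232804705788 29.999106099712662
units now [ 7.989 14.803  0.209] twist 0
```

Emit:
{"fn": "apply_moves", "kwargs": {"deltas": [{"dx": 0.25,"dy": 0.45,"dz": 0,"twist": 0,"claw": 0},{"dx": 0.5,"dy": 0.92,"dz": 0,"twist": 0,"claw": 0},{"dx": 0.5,"dy": 0.92,"dz": 0,"twist": 0,"claw": 0},{"dx": 0.5,"dy": 0.92,"dz": 0,"twist": 0,"claw": 0},{"dx": 0.5,"dy": 0.92,"dz": 0,"twist": 0,"claw": 0},{"dx": 0.5,"dy": 0.92,"dz": 0,"twist": 0,"claw": 0},{"dx": 0.5,"dy": 0.92,"dz": 0,"twist": 0,"claw": 0},{"dx": 0.5,"dy": 0.92,"dz": 0,"twist": 0,"claw": 0}]}}

```text
time_s: 13.38
ee_pos: [599.3, 138.6, 181.6]
ee_rot: [[-0.935, 0.354, -0.005], [0.354, 0.935, 0.0], [0.004, -0.001, -1.0]]
contact_force: [0.1, 1.4, -3.7]
width: 24.9
grip_force: 30.0
```

Emit:
{"fn": "apply_moves", "kwargs": {"deltas": [{"dx": 0.5,"dy": 0.92,"dz": 0,"twist": 0,"claw": 0},{"dx": 0.5,"dy": 0.92,"dz": 0,"twist": 0,"claw": 0},{"dx": 0.5,"dy": 0.92,"dz": 0,"twist": 0,"claw": 0},{"dx": 0.5,"dy": 0.92,"dz": 0,"twist": 0,"claw": 0},{"dx": 0.5,"dy": 0.92,"dz": 0,"twist": 0,"claw": 0},{"dx": 0.5,"dy": 0.92,"dz": 0,"twist": 0,"claw": 0},{"dx": 0.5,"dy": 0.92,"dz": 0,"twist": 0,"claw": 0},{"dx": 0.5,"dy": 0.92,"dz": 0,"twist": 0,"claw": 0}]}}

```text
time_s: 14.05
ee_pos: [570.7, 345.6, 181.3]
ee_rot: [[-0.935, 0.353, -0.005], [0.353, 0.935, -0.002], [0.004, -0.003, -1.0]]
contact_force: [0.0, 0.4, -2.9]
width: 25.0
grip_force: 30.0
```

Emit:
{"fn": "apply_moves", "kwargs": {"deltas": [{"dx": 0.2,"dy": 0.35,"dz": 0.3,"twist": 0,"claw": 0},{"dx": 0,"dy": 0,"dz": 0.6,"twist": 0,"claw": 0},{"dx": 0,"dy": 0,"dz": 0.6,"twist": 0,"claw": 0},{"dx": 0,"dy": 0,"dz": 0.6,"twist": 0,"claw": 0},{"dx": 0,"dy": 0,"dz": 0.3,"twist": 0,"claw": 0},{"dx": 0,"dy": 0,"dz": 0.1,"twist": 0,"claw": 0},{"dx": 0,"dy": 0,"dz": 0,"twist": 0,"claw": 0},{"dx": 0,"dy": 0,"dz": 0,"twist": 0,"claw": 0}]}}

```text
time_s: 14.72
ee_pos: [572.0, 353.6, 122.1]
ee_rot: [[-0.935, 0.355, 0.001], [0.355, 0.935, 0.0], [-0.001, 0.0, -1.0]]
contact_force: [-0.9, -0.0, -2.6]
width: 25.2
grip_force: 30.0
```

Run:
```python
from h import *
go(573,354,110.5)
```

```text
pos [572.046 353.6   122.072] yaw 69.23 j6 -0.82 t 14.7167 F [-0.864 -0.012 -2.588] w 25.239750811013426 29.999177312711254
units now [-0.03   0.028  0.463] twist 0
```

Lower gently to contact: 8 mm, then 1 mm steps.

Emit:
{"fn": "apply_moves", "kwargs": {"deltas": [{"dx": 0,"dy": 0,"dz": 0.1,"twist": 0,"claw": 0},{"dx": 0,"dy": 0,"dz": 0.1,"twist": 0,"claw": 0},{"dx": 0,"dy": 0,"dz": 0.08,"twist": 0,"claw": 0},{"dx": 0,"dy": 0,"dz": 0.05,"twist": 0,"claw": 0},{"dx": 0,"dy": 0,"dz": 0.03,"twist": 0,"claw": 0},{"dx": 0,"dy": 0,"dz": 0,"twist": 0,"claw": 0},{"dx": 0,"dy": 0,"dz": 0,"twist": 0,"claw": 0},{"dx": 0,"dy": 0,"dz": 0,"twist": 0,"claw": 0}]}}

```text
time_s: 15.38
ee_pos: [571.5, 354.2, 112.8]
ee_rot: [[-0.935, 0.354, 0.0], [0.354, 0.935, 0.0], [-0.0, 0.0, -1.0]]
contact_force: [-0.4, 0.8, -4.2]
width: 25.1
grip_force: 30.0
```

Emit:
{"fn": "apply_moves", "kwargs": {"deltas": [{"dx": 0,"dy": 0,"dz": 0.03,"twist": 0,"claw": 0},{"dx": 0,"dy": 0,"dz": 0.03,"twist": 0,"claw": 0},{"dx": 0,"dy": 0,"dz": 0,"twist": 0,"claw": 0},{"dx": 0,"dy": 0,"dz": 0,"twist": 0,"claw": 0},{"dx": 0,"dy": 0,"dz": 0,"twist": 0,"claw": 0},{"dx": 0,"dy": 0,"dz": 0,"twist": 0,"claw": 0},{"dx": 0,"dy": 0,"dz": 0,"twist": 0,"claw": 0},{"dx": 0,"dy": 0,"dz": 0,"twist": 0,"claw": 0}]}}

```text
time_s: 16.05
ee_pos: [571.5, 354.1, 111.2]
ee_rot: [[-0.935, 0.354, 0.0], [0.354, 0.935, -0.0], [-0.0, 0.0, -1.0]]
contact_force: [-0.5, -0.1, -3.8]
width: 24.9
grip_force: 30.0
```

Emit:
{"fn": "apply_moves", "kwargs": {"deltas": [{"dx": 0,"dy": 0,"dz": 0.02,"twist": 0,"claw": 0},{"dx": 0,"dy": 0,"dz": 0.02,"twist": 0,"claw": 0},{"dx": 0,"dy": 0,"dz": 0.02,"twist": 0,"claw": 0},{"dx": 0,"dy": 0,"dz": 0.02,"twist": 0,"claw": 0},{"dx": 0,"dy": 0,"dz": 0,"twist": 0,"claw": 0},{"dx": 0,"dy": 0,"dz": 0,"twist": 0,"claw": 0},{"dx": 0,"dy": 0,"dz": 0,"twist": 0,"claw": 0},{"dx": 0,"dy": 0,"dz": 0,"twist": 0,"claw": 0}]}}

```text
time_s: 16.72
ee_pos: [571.9, 354.2, 110.5]
ee_rot: [[-0.935, 0.354, 0.001], [0.354, 0.935, 0.0], [-0.001, 0.001, -1.0]]
contact_force: [-3.5, -3.4, 5.2]
width: 24.8
grip_force: 30.0
```

Run:
```python
from h import *
go(573,354,110.5)
```

```text
pos [571.932 354.192 110.535] yaw 69.28 j6 -0.82 t 16.7167 F [-3.485 -3.395  5.243] w 24.822519797511664 30.001273770976695
units now [-0.043  0.008  0.001] twist 0
```

Emit:
{"fn": "apply_moves", "kwargs": {"deltas": [{"dx": 0,"dy": 0,"dz": 0,"twist": 0,"claw": 0.4},{"dx": 0,"dy": 0,"dz": 0,"twist": 0,"claw": 0.6},{"dx": 0,"dy": 0,"dz": 0,"twist": 0,"claw": 0.7},{"dx": 0,"dy": 0,"dz": 0,"twist": 0,"claw": 0.7},{"dx": 0,"dy": 0,"dz": 0,"twist": 0,"claw": 0.7},{"dx": 0,"dy": 0,"dz": -0.4,"twist": 0,"claw": 0.7},{"dx": 0,"dy": 0,"dz": -1,"twist": 0,"claw": 0.7},{"dx": 0,"dy": 0,"dz": -1,"twist": 0,"claw": 0.7}]}}

```text
time_s: 17.38
ee_pos: [570.7, 353.8, 169.1]
ee_rot: [[-0.935, 0.354, -0.003], [0.354, 0.935, -0.001], [0.002, -0.002, -1.0]]
contact_force: [0.4, 0.2, -0.2]
width: 65.5
grip_force: 0.0
```

Run:
```python
from h import *
go(414.6,-323.5,120,75.6)
```

```text
pos [570.664 353.767 169.084] yaw 69.28 j6 -0.82 t 17.3833 F [ 0.402  0.217 -0.248] w 65.49864792587022 0.0
units now [ -3.75  -27.543   2.006] twist -0.1053
units after twist [ -0.691 -27.792   1.963]
```

Emit:
{"fn": "apply_moves", "kwargs": {"deltas": [{"dx": 0,"dy": 0,"dz": -1,"twist": -0.105,"claw": 0.8},{"dx": -0.02,"dy": -1,"dz": 0,"twist": 0,"claw": 1},{"dx": -0.02,"dy": -1,"dz": 0,"twist": 0,"claw": 1},{"dx": -0.02,"dy": -1,"dz": 0,"twist": 0,"claw": 1},{"dx": -0.02,"dy": -1,"dz": 0,"twist": 0,"claw": 1},{"dx": -0.02,"dy": -1,"dz": 0,"twist": 0,"claw": 1},{"dx": -0.02,"dy": -1,"dz": 0,"twist": 0,"claw": 1},{"dx": -0.02,"dy": -1,"dz": 0,"twist": 0,"claw": 1}]}}

```text
time_s: 18.05
ee_pos: [531.1, 182.7, 195.1]
ee_rot: [[-0.969, 0.249, 0.001], [0.249, 0.969, 0.0], [-0.001, 0.0, -1.0]]
contact_force: [0.1, -1.0, -0.5]
width: 93.9
grip_force: 0.0
```

Emit:
{"fn": "apply_moves", "kwargs": {"deltas": [{"dx": -0.02,"dy": -1,"dz": 0,"twist": 0,"claw": 1},{"dx": -0.02,"dy": -1,"dz": 0,"twist": 0,"claw": 1},{"dx": -0.02,"dy": -1,"dz": 0,"twist": 0,"claw": 1},{"dx": -0.02,"dy": -1,"dz": 0,"twist": 0,"claw": 1},{"dx": -0.02,"dy": -1,"dz": 0,"twist": 0,"claw": 1},{"dx": -0.02,"dy": -1,"dz": 0,"twist": 0,"claw": 1},{"dx": -0.02,"dy": -1,"dz": 0,"twist": 0,"claw": 1},{"dx": -0.02,"dy": -1,"dz": 0,"twist": 0,"claw": 1}]}}

```text
time_s: 18.72
ee_pos: [485.2, -12.1, 195.2]
ee_rot: [[-0.969, 0.249, 0.001], [0.249, 0.969, -0.0], [-0.002, 0.0, -1.0]]
contact_force: [0.5, -0.2, -0.3]
width: 94.1
grip_force: 0.0
```

Emit:
{"fn": "apply_moves", "kwargs": {"deltas": [{"dx": -0.02,"dy": -1,"dz": 0,"twist": 0,"claw": 1},{"dx": -0.02,"dy": -1,"dz": 0,"twist": 0,"claw": 1},{"dx": -0.02,"dy": -1,"dz": 0,"twist": 0,"claw": 1},{"dx": -0.02,"dy": -1,"dz": 0,"twist": 0,"claw": 1},{"dx": -0.02,"dy": -1,"dz": 0,"twist": 0,"claw": 1},{"dx": -0.02,"dy": -1,"dz": 0,"twist": 0,"claw": 1},{"dx": -0.02,"dy": -1,"dz": 0,"twist": 0,"claw": 1},{"dx": -0.02,"dy": -1,"dz": 0,"twist": 0,"claw": 1}]}}

```text
time_s: 19.38
ee_pos: [439.2, -207.0, 195.2]
ee_rot: [[-0.968, 0.249, 0.001], [0.249, 0.968, -0.001], [-0.001, -0.001, -1.0]]
contact_force: [0.3, -0.2, 0.2]
width: 93.7
grip_force: 0.0
```

Emit:
{"fn": "apply_moves", "kwargs": {"deltas": [{"dx": -0.03,"dy": -1,"dz": 0.4,"twist": 0,"claw": 1},{"dx": -0.03,"dy": -1,"dz": 0.4,"twist": 0,"claw": 1},{"dx": -0.05,"dy": -1,"dz": 0.4,"twist": 0,"claw": 1},{"dx": -0.05,"dy": -1,"dz": 0.4,"twist": 0,"claw": 1},{"dx": -0.05,"dy": -0.8,"dz": 0.5,"twist": 0,"claw": 1},{"dx": 0,"dy": 0,"dz": 0.5,"twist": 0,"claw": 0.8},{"dx": 0,"dy": 0,"dz": 0.2,"twist": 0,"claw": 0.6},{"dx": 0,"dy": 0,"dz": 0,"twist": 0,"claw": 0.6}]}}

```text
time_s: 20.05
ee_pos: [414.0, -321.7, 122.8]
ee_rot: [[-0.969, 0.249, -0.002], [0.249, 0.969, 0.003], [0.002, 0.002, -1.0]]
contact_force: [-0.0, -0.6, -0.2]
width: 77.2
grip_force: 0.0
```

Run:
```python
from h import *
go(414.6,-323.5,24,75.6)
env.grab_frame("top")
for l in ("labelroll","weight"): print(l,[(np.round(d["at"],1),round(d["conf"],2)) for d in env.mark_of("top",l)][:4])
```

```text
pos [ 414.044 -321.694  122.839] yaw 75.59 j6 -2.2 t 20.05 F [-0.016 -0.588 -0.197] w 77.24867502867573 0.0
units now [-0.049 -0.073  3.953] twist -0.0002
units after twist [-0.04  -0.064  3.954]
labelroll [(array([569.6,  64.1,  10.4]), 0.65)]
weight [(array([569.3,  63.6,  14. ]), 0.6), (array([778.8, 140.9,  -0.5]), 0.6), (array([ 542.3, -222.7,    0.8]), 0.47)]
```

Emit:
{"fn": "apply_moves", "kwargs": {"deltas": [{"dx": -0.04,"dy": -0.06,"dz": 0.6,"twist": 0,"claw": 0.6},{"dx": 0,"dy": 0,"dz": 0.8,"twist": 0,"claw": 0.6},{"dx": 0,"dy": 0,"dz": 0.8,"twist": 0,"claw": 0.6},{"dx": 0,"dy": 0,"dz": 0.6,"twist": 0,"claw": 0.6},{"dx": 0,"dy": 0,"dz": 0.5,"twist": 0,"claw": 0.6},{"dx": 0,"dy": 0,"dz": 0.3,"twist": 0,"claw": 0.6},{"dx": 0,"dy": 0,"dz": 0.2,"twist": 0,"claw": 0.6},{"dx": 0,"dy": 0,"dz": 0,"twist": 0,"claw": 0.6}]}}

```text
time_s: 20.87
ee_pos: [415.2, -324.6, 28.9]
ee_rot: [[-0.969, 0.249, -0.0], [0.249, 0.969, 0.0], [0.001, 0.0, -1.0]]
contact_force: [-0.1, 0.4, 0.4]
width: 56.2
grip_force: 0.0
```

Emit:
{"fn": "apply_moves", "kwargs": {"deltas": [{"dx": 0,"dy": 0,"dz": 0,"twist": 0,"claw": 0.4},{"dx": 0,"dy": 0,"dz": 0.1,"twist": 0,"claw": 0.3},{"dx": 0,"dy": 0,"dz": 0,"twist": 0,"claw": 0.25},{"dx": 0,"dy": 0,"dz": 0,"twist": 0,"claw": 0.2},{"dx": 0,"dy": 0,"dz": 0,"twist": 0,"claw": 0.1},{"dx": 0,"dy": 0,"dz": 0,"twist": 0,"claw": 0},{"dx": 0,"dy": 0,"dz": 0,"twist": 0,"claw": 0},{"dx": 0,"dy": 0,"dz": 0,"twist": 0,"claw": 0}]}}

```text
time_s: 21.53
ee_pos: [415.4, -324.2, 26.8]
ee_rot: [[-0.968, 0.249, 0.0], [0.249, 0.968, 0.002], [0.0, 0.002, -1.0]]
contact_force: [1.7, 3.9, 2.1]
width: 12.0
grip_force: 30.0
```

Run:
```python
from h import *
go(414.6,-323.5,24,75.6)
```

```text
pos [ 415.373 -324.172   26.802] yaw 75.57 j6 -2.2 t 21.5333 F [1.665 3.902 2.127] w 11.976406950883032 29.998610615730286
units now [0.037 0.018 0.112] twist -0.0006
units after twist [0.037 0.018 0.112]
```

Emit:
{"fn": "apply_moves", "kwargs": {"deltas": [{"dx": 0,"dy": 0,"dz": -0.1,"twist": 0,"claw": 0},{"dx": 0,"dy": 0,"dz": -0.3,"twist": 0,"claw": 0},{"dx": 0,"dy": 0,"dz": -0.8,"twist": 0,"claw": 0},{"dx": 0,"dy": 0,"dz": -0.8,"twist": 0,"claw": 0},{"dx": 0,"dy": 0,"dz": -0.8,"twist": 0,"claw": 0},{"dx": 0,"dy": 0,"dz": -0.6,"twist": 0,"claw": 0},{"dx": 0,"dy": 0,"dz": -0.2,"twist": 0,"claw": 0},{"dx": 0,"dy": 0,"dz": 0,"twist": 0,"claw": 0}]}}

```text
time_s: 22.2
ee_pos: [415.6, -325.7, 118.0]
ee_rot: [[-0.968, 0.249, 0.002], [0.249, 0.968, -0.002], [-0.002, -0.002, -1.0]]
contact_force: [1.2, -0.1, -4.8]
width: 12.1
grip_force: 30.0
```

Run:
```python
from h import *
go(527,-75.8,117,14.83)
```

```text
pos [ 415.598 -325.659  118.007] yaw 75.58 j6 -2.2 t 22.2 F [ 1.212 -0.066 -4.76 ] w 12.116069543116296 29.99754399061203
units now [-1.826 10.789  0.023] twist 1.0125
units after twist [8.521 6.866 0.04 ]
```

Emit:
{"fn": "apply_moves", "kwargs": {"deltas": [{"dx": -0.08,"dy": 0.45,"dz": 0,"twist": 0,"claw": 0},{"dx": -0.15,"dy": 0.9,"dz": 0,"twist": 0,"claw": 0},{"dx": -0.15,"dy": 0.9,"dz": 0,"twist": 0,"claw": 0},{"dx": -0.15,"dy": 0.9,"dz": 0,"twist": 0,"claw": 0},{"dx": -0.15,"dy": 0.9,"dz": 0,"twist": 0,"claw": 0},{"dx": -0.15,"dy": 0.9,"dz": 0,"twist": 0,"claw": 0},{"dx": -0.15,"dy": 0.9,"dz": 0,"twist": 0,"claw": 0},{"dx": -0.15,"dy": 0.9,"dz": 0,"twist": 0,"claw": 0}]}}

```text
time_s: 22.87
ee_pos: [483.7, -165.9, 114.7]
ee_rot: [[-0.969, 0.249, -0.003], [0.249, 0.969, 0.002], [0.004, 0.001, -1.0]]
contact_force: [0.7, -0.4, -4.6]
width: 12.0
grip_force: 30.0
```

Emit:
{"fn": "apply_moves", "kwargs": {"deltas": [{"dx": -0.15,"dy": 0.9,"dz": 0,"twist": 0,"claw": 0},{"dx": -0.15,"dy": 0.9,"dz": 0,"twist": 0,"claw": 0},{"dx": -0.15,"dy": 0.9,"dz": 0,"twist": 0,"claw": 0},{"dx": -0.15,"dy": 0.9,"dz": 0,"twist": 0,"claw": 0},{"dx": -0.08,"dy": 0.45,"dz": 0,"twist": 0.03,"claw": 0},{"dx": 0,"dy": 0,"dz": 0,"twist": 0.08,"claw": 0},{"dx": 0,"dy": 0,"dz": 0,"twist": 0.1,"claw": 0},{"dx": 0,"dy": 0,"dz": 0,"twist": 0.1,"claw": 0}]}}

```text
time_s: 23.53
ee_pos: [524.8, -73.0, 114.5]
ee_rot: [[-0.836, 0.548, -0.004], [0.548, 0.836, 0.002], [0.004, -0.001, -1.0]]
contact_force: [0.3, -0.2, -5.7]
width: 11.7
grip_force: 30.0
```

Emit:
{"fn": "apply_moves", "kwargs": {"deltas": [{"dx": 0,"dy": 0,"dz": 0,"twist": 0.1,"claw": 0},{"dx": 0,"dy": 0,"dz": 0,"twist": 0.1,"claw": 0},{"dx": 0,"dy": 0,"dz": 0,"twist": 0.1,"claw": 0},{"dx": 0,"dy": 0,"dz": 0,"twist": 0.1,"claw": 0},{"dx": 0,"dy": 0,"dz": 0,"twist": 0.1,"claw": 0},{"dx": 0,"dy": 0,"dz": 0,"twist": 0.1,"claw": 0},{"dx": 0,"dy": 0,"dz": 0,"twist": 0.08,"claw": 0},{"dx": 0,"dy": 0,"dz": 0,"twist": 0.02,"claw": 0}]}}

```text
time_s: 24.2
ee_pos: [524.8, -73.5, 114.7]
ee_rot: [[-0.257, 0.966, -0.004], [0.966, 0.257, 0.002], [0.002, -0.003, -1.0]]
contact_force: [0.7, -1.0, -4.8]
width: 11.6
grip_force: 30.0
```

Run:
```python
from h import *
go(527,-75.8,30,14.83)
t=env.grab_frame("top");w=env.grab_frame("wrist")
s=env.get_state()
import pickle
cv2.imwrite("pics/top4.png",t)
tc=env.get_calibration("top")
# height of square top now: TCP z-26.8+20.5
z=s["ee_pos"][2]-6.3
B=ortho(t,tc,480,740,-160,140,z,2.5,"top")[:600,:750]
cv2.imwrite("pics/place.png",np.clip(B*1.6,0,255).astype(np.uint8))
```

```text
pos [524.831 -73.461 114.678] yaw 14.87 j6 -0.61 t 24.2 F [ 0.701 -1.039 -4.816] w 11.609551310800303 29.997536838054657
units now [-0.121  0.07   3.387] twist 0.0007
units after twist [-0.113  0.06   3.387]
```

View pics/place.png

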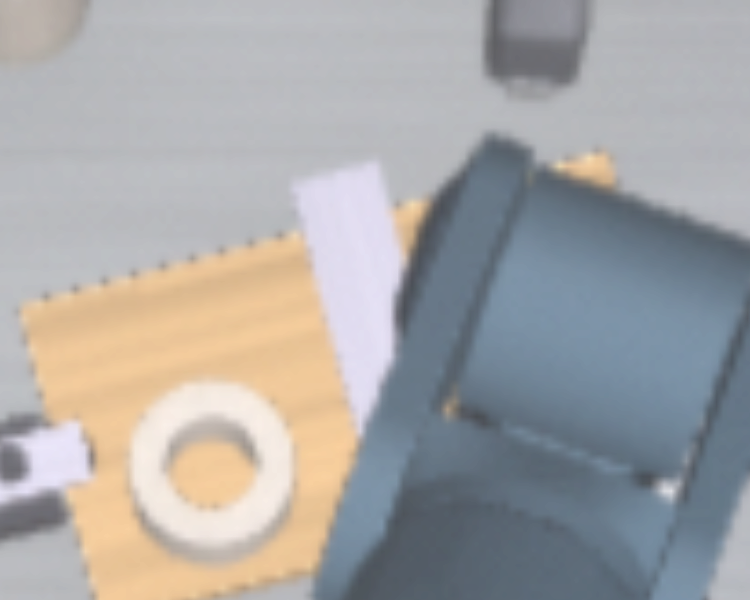

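The held square is at the right yaw, with blade tip at (338,174) and roll clear by about 25 mm. Lowering it 16 mm short of the edge.

Emit:
{"fn": "apply_moves", "kwargs": {"deltas": [{"dx": 0,"dy": 0,"dz": 0.4,"twist": 0,"claw": 0},{"dx": 0,"dy": 0,"dz": 0.7,"twist": 0,"claw": 0},{"dx": 0,"dy": 0,"dz": 0.8,"twist": 0,"claw": 0},{"dx": 0,"dy": 0,"dz": 0.6,"twist": 0,"claw": 0},{"dx": 0,"dy": 0,"dz": 0.4,"twist": 0,"claw": 0},{"dx": 0,"dy": 0,"dz": 0.25,"twist": 0,"claw": 0},{"dx": 0,"dy": 0,"dz": 0.1,"twist": 0,"claw": 0},{"dx": 0,"dy": 0,"dz": 0,"twist": 0,"claw": 0}]}}

```text
time_s: 24.97
ee_pos: [526.2, -74.6, 35.1]
ee_rot: [[-0.259, 0.966, -0.0], [0.966, 0.259, 0.0], [0.0, -0.0, -1.0]]
contact_force: [-0.2, -0.7, -4.7]
width: 11.8
grip_force: 30.0
```

Emit:
{"fn": "apply_moves", "kwargs": {"deltas": [{"dx": 0,"dy": 0,"dz": 0,"twist": 0,"claw": 0},{"dx": 0,"dy": 0,"dz": 0.04,"twist": 0,"claw": 0},{"dx": 0,"dy": 0,"dz": 0.04,"twist": 0,"claw": 0},{"dx": 0,"dy": 0,"dz": 0.04,"twist": 0,"claw": 0},{"dx": 0,"dy": 0,"dz": 0,"twist": 0,"claw": 0},{"dx": 0,"dy": 0,"dz": 0,"twist": 0,"claw": 0},{"dx": 0,"dy": 0,"dz": 0,"twist": 0,"claw": 0},{"dx": 0,"dy": 0,"dz": 0,"twist": 0,"claw": 0}]}}

```text
time_s: 25.63
ee_pos: [526.3, -74.7, 32.5]
ee_rot: [[-0.258, 0.966, 0.0], [0.966, 0.258, -0.0], [-0.0, 0.0, -1.0]]
contact_force: [0.3, 0.4, -5.3]
width: 11.6
grip_force: 30.0
```

Run:
```python
from h import *
go(541.5,-72,27,14.83)
```

```text
pos [526.331 -74.695  32.547] yaw 14.98 j6 -0.62 t 25.6333 F [ 0.348  0.368 -5.255] w 11.599073394458257 29.997438490390778
units now [-0.053  0.614  0.222] twist 0.0025
units after twist [-0.051  0.614  0.222]
```

Emit:
{"fn": "apply_moves", "kwargs": {"deltas": [{"dx": 0,"dy": 0,"dz": 0.06,"twist": 0,"claw": 0},{"dx": 0,"dy": 0,"dz": 0.05,"twist": 0,"claw": 0},{"dx": 0,"dy": 0,"dz": 0.03,"twist": 0,"claw": 0},{"dx": 0,"dy": 0,"dz": 0.02,"twist": 0,"claw": 0},{"dx": 0,"dy": 0,"dz": 0.02,"twist": 0,"claw": 0},{"dx": 0,"dy": 0,"dz": 0.02,"twist": 0,"claw": 0},{"dx": 0,"dy": 0,"dz": 0,"twist": 0,"claw": 0},{"dx": 0,"dy": 0,"dz": 0,"twist": 0,"claw": 0}]}}

```text
time_s: 26.3
ee_pos: [526.3, -74.7, 27.4]
ee_rot: [[-0.258, 0.966, -0.0], [0.966, 0.258, 0.0], [0.0, -0.0, -1.0]]
contact_force: [0.6, -0.7, -5.0]
width: 11.7
grip_force: 30.0
```

Emit:
{"fn": "apply_moves", "kwargs": {"deltas": [{"dx": 0,"dy": 0,"dz": 0,"twist": 0,"claw": 0},{"dx": 0,"dy": 0,"dz": 0.02,"twist": 0,"claw": 0},{"dx": 0,"dy": 0,"dz": 0,"twist": 0,"claw": 0},{"dx": 0,"dy": 0,"dz": 0,"twist": 0,"claw": 0},{"dx": 0,"dy": 0,"dz": 0,"twist": 0,"claw": 0},{"dx": 0,"dy": 0,"dz": 0,"twist": 0,"claw": 0},{"dx": 0,"dy": 0,"dz": 0,"twist": 0,"claw": 0},{"dx": 0,"dy": 0,"dz": 0,"twist": 0,"claw": 0}]}}

```text
time_s: 26.97
ee_pos: [526.3, -74.7, 27.0]
ee_rot: [[-0.258, 0.966, 0.0], [0.966, 0.258, -0.0], [-0.0, 0.0, -1.0]]
contact_force: [0.5, 0.3, -5.6]
width: 11.5
grip_force: 30.0
```

Emit:
{"fn": "apply_moves", "kwargs": {"deltas": [{"dx": 0,"dy": 0.06,"dz": 0,"twist": 0.002,"claw": 0},{"dx": 0,"dy": 0.1,"dz": 0,"twist": 0,"claw": 0},{"dx": 0,"dy": 0.12,"dz": 0,"twist": 0,"claw": 0},{"dx": 0,"dy": 0.12,"dz": 0,"twist": 0,"claw": 0},{"dx": 0,"dy": 0.06,"dz": 0,"twist": 0,"claw": 0},{"dx": 0,"dy": 0.02,"dz": 0,"twist": 0,"claw": 0},{"dx": 0,"dy": 0,"dz": 0,"twist": 0,"claw": 0},{"dx": 0,"dy": 0,"dz": 0,"twist": 0,"claw": 0}]}}

```text
time_s: 27.63
ee_pos: [537.8, -71.6, 26.9]
ee_rot: [[-0.257, 0.967, -0.0], [0.967, 0.257, 0.0], [0.0, -0.0, -1.0]]
contact_force: [0.2, -0.7, -5.7]
width: 11.5
grip_force: 30.0
```

Emit:
{"fn": "apply_moves", "kwargs": {"deltas": [{"dx": 0,"dy": 0.02,"dz": 0,"twist": 0,"claw": 0},{"dx": 0,"dy": 0.02,"dz": 0,"twist": 0,"claw": 0},{"dx": 0,"dy": 0.02,"dz": 0,"twist": 0,"claw": 0},{"dx": 0,"dy": 0.02,"dz": 0,"twist": 0,"claw": 0},{"dx": 0,"dy": 0,"dz": 0,"twist": 0,"claw": 0},{"dx": 0,"dy": 0,"dz": 0,"twist": 0,"claw": 0},{"dx": 0,"dy": 0,"dz": 0,"twist": 0,"claw": 0},{"dx": 0,"dy": 0,"dz": 0,"twist": 0,"claw": 0}]}}

```text
time_s: 28.3
ee_pos: [539.8, -71.1, 27.0]
ee_rot: [[-0.256, 0.967, -0.0], [0.967, 0.256, -0.0], [-0.0, -0.0, -1.0]]
contact_force: [-1.2, 0.9, -4.9]
width: 11.9
grip_force: 30.0
```

Run:
```python
from h import *
go(541.5,-72,27,14.83); print(env.get_state()["wrist_torque"])
```

```text
pos [539.787 -71.083  26.974] yaw 14.86 j6 -0.6 t 28.3 F [-1.192  0.906 -4.928] w 11.90866950961814 29.997487664222717
units now [-0.053  0.057 -0.001] twist 0.0005
units after twist [-0.053  0.057 -0.001]
[-0.061  0.097  0.033]
```

Emit:
{"fn": "apply_moves", "kwargs": {"deltas": [{"dx": 0,"dy": 0.02,"dz": 0,"twist": 0,"claw": 0},{"dx": 0,"dy": 0.02,"dz": 0,"twist": 0,"claw": 0},{"dx": 0,"dy": 0.02,"dz": 0,"twist": 0,"claw": 0},{"dx": 0,"dy": 0,"dz": 0,"twist": 0,"claw": 0},{"dx": 0,"dy": 0,"dz": 0,"twist": 0,"claw": 0},{"dx": 0,"dy": 0,"dz": 0,"twist": 0,"claw": 0},{"dx": 0,"dy": 0,"dz": 0,"twist": 0,"claw": 0},{"dx": 0,"dy": 0,"dz": 0,"twist": 0,"claw": 0}]}}

```text
time_s: 28.97
ee_pos: [541.2, -70.7, 26.9]
ee_rot: [[-0.256, 0.967, -0.0], [0.967, 0.256, 0.0], [0.0, -0.0, -1.0]]
contact_force: [-0.5, 0.2, -6.0]
width: 12.0
grip_force: 30.0
```

Run:
```python
from h import *
go(541.5,-72,27,14.83); print(env.get_state()["wrist_torque"])
```

```text
pos [541.225 -70.69   26.935] yaw 14.86 j6 -0.6 t 28.9667 F [-0.543  0.228 -5.959] w 11.961973956178085 29.997415244579315
units now [-0.053 -0.003 -0.003] twist 0.0005
units after twist [-0.053 -0.003 -0.003]
[-0.09   0.141 -0.019]
```

Emit:
{"fn": "apply_moves", "kwargs": {"deltas": [{"dx": 0,"dy": 0.02,"dz": 0,"twist": 0,"claw": 0},{"dx": 0,"dy": 0.02,"dz": 0,"twist": 0,"claw": 0},{"dx": 0,"dy": 0,"dz": 0,"twist": 0,"claw": 0},{"dx": 0,"dy": 0,"dz": 0,"twist": 0,"claw": 0},{"dx": 0,"dy": 0,"dz": 0,"twist": 0,"claw": 0},{"dx": 0,"dy": 0,"dz": 0,"twist": 0,"claw": 0},{"dx": 0,"dy": 0,"dz": 0,"twist": 0,"claw": 0},{"dx": 0,"dy": 0,"dz": 0,"twist": 0,"claw": 0}]}}

```text
time_s: 29.63
ee_pos: [542.2, -70.4, 27.0]
ee_rot: [[-0.256, 0.967, 0.0], [0.967, 0.256, -0.0], [-0.0, 0.0, -1.0]]
contact_force: [0.3, 0.1, -4.7]
width: 11.6
grip_force: 30.0
```

Emit:
{"fn": "apply_moves", "kwargs": {"deltas": [{"dx": 0,"dy": 0.02,"dz": 0,"twist": 0,"claw": 0},{"dx": 0,"dy": 0.02,"dz": 0,"twist": 0,"claw": 0},{"dx": 0,"dy": 0,"dz": 0,"twist": 0,"claw": 0},{"dx": 0,"dy": 0,"dz": 0,"twist": 0,"claw": 0},{"dx": 0,"dy": 0,"dz": 0,"twist": 0,"claw": 0},{"dx": 0,"dy": 0,"dz": 0,"twist": 0,"claw": 0},{"dx": 0,"dy": 0,"dz": 0,"twist": 0,"claw": 0},{"dx": 0,"dy": 0,"dz": 0,"twist": 0,"claw": 0}]}}

```text
time_s: 30.3
ee_pos: [543.2, -70.2, 27.0]
ee_rot: [[-0.256, 0.967, 0.0], [0.967, 0.256, -0.0], [-0.0, 0.0, -1.0]]
contact_force: [-0.8, 0.5, -4.3]
width: 11.7
grip_force: 30.0
```

Run:
```python
from h import *
go(541.5,-72,27,14.83); print(env.get_state()["wrist_torque"])
```

```text
pos [543.211 -70.183  26.971] yaw 14.86 j6 -0.59 t 30.3 F [-0.754  0.458 -4.311] w 11.675489943876263 29.997365176677704
units now [-0.053 -0.085 -0.001] twist 0.0005
units after twist [-0.053 -0.085 -0.001]
[-0.068  0.047  0.027]
```

Emit:
{"fn": "apply_moves", "kwargs": {"deltas": [{"dx": 0,"dy": 0.02,"dz": 0,"twist": 0,"claw": 0},{"dx": 0,"dy": 0.02,"dz": 0,"twist": 0,"claw": 0},{"dx": 0,"dy": 0.02,"dz": 0,"twist": 0,"claw": 0},{"dx": 0,"dy": 0,"dz": 0,"twist": 0,"claw": 0},{"dx": 0,"dy": 0,"dz": 0,"twist": 0,"claw": 0},{"dx": 0,"dy": 0,"dz": 0,"twist": 0,"claw": 0},{"dx": 0,"dy": 0,"dz": 0,"twist": 0,"claw": 0},{"dx": 0,"dy": 0,"dz": 0,"twist": 0,"claw": 0}]}}

```text
time_s: 30.97
ee_pos: [543.6, -70.0, 26.9]
ee_rot: [[-0.257, 0.967, -0.003], [0.967, 0.257, -0.0], [0.001, -0.003, -1.0]]
contact_force: [-5.2, -0.8, -0.9]
width: 11.9
grip_force: 30.0
```

Run:
```python
from h import *
go(541.5,-72,27,14.83); print(env.get_state()["wrist_torque"])
```

```text
pos [543.594 -69.987  26.878] yaw 14.87 j6 -0.59 t 30.9667 F [-5.161 -0.775 -0.926] w 11.936849224601596 30.0135737657547
units now [-0.056 -0.102 -0.005] twist 0.0007
units after twist [-0.056 -0.102 -0.005]
[-0.453  1.078 -0.081]
```

Emit:
{"fn": "apply_moves", "kwargs": {"deltas": [{"dx": 0,"dy": 0,"dz": 0.02,"twist": 0,"claw": 0},{"dx": 0,"dy": 0,"dz": 0.02,"twist": 0,"claw": 0},{"dx": 0,"dy": 0.02,"dz": 0,"twist": 0,"claw": 0},{"dx": 0,"dy": 0.02,"dz": 0,"twist": 0,"claw": 0},{"dx": 0,"dy": 0.02,"dz": 0,"twist": 0,"claw": 0},{"dx": 0,"dy": 0,"dz": 0,"twist": 0,"claw": 0},{"dx": 0,"dy": 0,"dz": 0,"twist": 0,"claw": 0},{"dx": 0,"dy": 0,"dz": 0,"twist": 0,"claw": 0}]}}

```text
time_s: 31.63
ee_pos: [543.7, -69.9, 26.9]
ee_rot: [[-0.257, 0.966, -0.007], [0.966, 0.257, -0.001], [0.001, -0.007, -1.0]]
contact_force: [-14.2, -2.8, 9.7]
width: 11.7
grip_force: 30.0
```

Run:
```python
from h import *
go(541.5,-72,27,14.83); print(env.get_state()["wrist_torque"])
```

```text
pos [543.722 -69.915  26.876] yaw 14.92 j6 -0.59 t 31.6333 F [-14.207  -2.811   9.746] w 11.68054388442966 30.027776956558228
units now [-0.058 -0.107 -0.004] twist 0.0014
units after twist [-0.058 -0.107 -0.005]
[-0.57   2.753 -0.115]
```

Pushing 14 N with only 0.1 N·m yaw moment means contact is spread along the stock, so it is flush and on the bench. Relaxing and releasing.

Emit:
{"fn": "apply_moves", "kwargs": {"deltas": [{"dx": 0,"dy": -0.04,"dz": -0.02,"twist": 0,"claw": 0},{"dx": 0,"dy": 0,"dz": 0,"twist": 0,"claw": 0},{"dx": 0,"dy": 0,"dz": 0,"twist": 0,"claw": 0.2},{"dx": 0,"dy": 0,"dz": 0,"twist": 0,"claw": 0.3},{"dx": 0,"dy": 0,"dz": 0,"twist": 0,"claw": 0.5},{"dx": 0,"dy": 0,"dz": 0,"twist": 0,"claw": 0.6},{"dx": 0,"dy": 0,"dz": 0,"twist": 0,"claw": 0.6},{"dx": 0,"dy": 0,"dz": 0,"twist": 0,"claw": 0.6}]}}

```text
time_s: 32.3
ee_pos: [545.5, -69.7, 26.7]
ee_rot: [[-0.256, 0.967, 0.001], [0.967, 0.256, -0.0], [-0.0, 0.001, -1.0]]
contact_force: [-0.1, 1.0, 0.4]
width: 48.6
grip_force: 0.0
```

Emit:
{"fn": "apply_moves", "kwargs": {"deltas": [{"dx": 0,"dy": 0,"dz": 0,"twist": 0,"claw": 0.6},{"dx": 0,"dy": 0,"dz": -0.3,"twist": 0,"claw": 0.6},{"dx": 0,"dy": 0,"dz": -0.8,"twist": 0,"claw": 0.6},{"dx": 0,"dy": 0,"dz": -1,"twist": 0,"claw": 0.6},{"dx": 0,"dy": 0,"dz": -1,"twist": 0,"claw": 0.6},{"dx": 0,"dy": 0,"dz": -1,"twist": 0,"claw": 0.6},{"dx": 0,"dy": 0,"dz": -1,"twist": 0,"claw": 0.6},{"dx": 0,"dy": 0,"dz": -1,"twist": 0,"claw": 0.6}]}}

```text
time_s: 32.97
ee_pos: [545.0, -69.6, 180.8]
ee_rot: [[-0.257, 0.967, 0.001], [0.967, 0.257, -0.0], [-0.0, 0.001, -1.0]]
contact_force: [0.8, -0.3, 0.5]
width: 56.4
grip_force: 0.0
```

Emit:
{"fn": "apply_moves", "kwargs": {"deltas": [{"dx": 0,"dy": -1,"dz": -1,"twist": 0,"claw": 0.6},{"dx": -1,"dy": -1,"dz": 0,"twist": 0,"claw": 0.6},{"dx": -1,"dy": 0,"dz": 0,"twist": 0,"claw": 0.6},{"dx": -1,"dy": 0,"dz": 0,"twist": 0,"claw": 0.6},{"dx": -1,"dy": 0,"dz": 0,"twist": 0,"claw": 0.6},{"dx": -1,"dy": 0,"dz": 0,"twist": 0,"claw": 0.6},{"dx": -1,"dy": 0,"dz": 0,"twist": 0,"claw": 0.6},{"dx": -1,"dy": 0,"dz": 0,"twist": 0,"claw": 0.6}]}}

```text
time_s: 33.63
ee_pos: [541.8, -252.9, 204.6]
ee_rot: [[-0.256, 0.967, 0.0], [0.967, 0.256, -0.0], [-0.0, 0.0, -1.0]]
contact_force: [1.2, 0.0, 0.1]
width: 56.5
grip_force: 0.0
```

Run:
```python
from h import *
go(541.5,-72,27,14.83)
c=env.get_calibration("wrist");w=env.grab_frame("wrist");t=env.grab_frame("top");tc=env.get_calibration("top")
for l in("square","square_face_a","weight"): print(l,[(np.round(d["at"],1),round(d["conf"],2)) for d in env.mark_of("wrist",l)][:4])
A=ortho(w,c,490,700,-160,110,18,2)
B=ortho(t,tc,480,680,260,450,61,1.3,"top")
sm=cv2.resize(t[50:260,80:600],(400,162))
o=np.zeros((590,800,3),np.uint8);o[:420,:540]=A;o[:247,550:797]=B[:247,:247];o[422:584,:400]=sm
cv2.imwrite("pics/end.png",np.clip(o*1.2,0,255).astype(np.uint8))
```

```text
pos [ 541.822 -252.851  204.553] yaw 14.85 j6 -0.89 t 33.6333 F [1.171 0.005 0.084] w 56.47153254936032 0.0
units now [6.998 1.839 7.1  ] twist 0.0004
units after twist [6.996 1.839 7.102]
square [(array([546.2, -75.9,   5.1]), 0.96), (array([ 343.1, -438. ,    2.3]), 0.75), (array([ 127. , -289.6,   -2. ]), 0.67)]
square_face_a [(array([ 567.3, -123.6,    8. ]), 0.87), (array([ 129.9, -224.2,   10.8]), 0.84), (array([ 402. , -442.6,    4.1]), 0.8), (array([ 143.6, -346.5,    5.5]), 0.74)]
weight [(array([ 546. , -217.2,   -1.2]), 0.97), (array([ 567.6, -340.8,   -0.8]), 0.32)]
```

View pics/end.png

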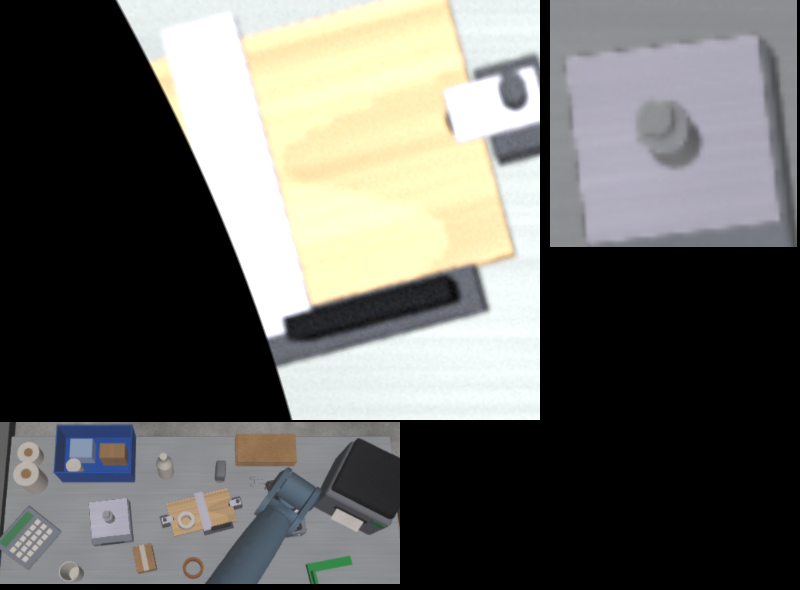

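The stock lies flush along the lid edge, from (310,303) to (487,270), with the blade across the lid. The weight stands upright on the pan, the roll is unmoved, and the robot touches nothing.

```bash
python3 -c "
from cell import env
print(env.sign_off())"
```

```text
the job is handed in; nothing more can be done
None
```

The job is handed in: the dial is turned to its anticlockwise stop, the weight stands upright on the scale pan, and the square's stock sits flush along the lid's robot-side edge with its blade across the lid. It took about 34 s.

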